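Build a kiln tier

ROBOT

A 7-joint arm with a two-finger parallel gripper is mounted at the origin on the work surface. World frame = base frame: x ahead of the robot, y to its left, z up, the work surface at z = 0. Lengths are in m, angles in rad, forces in N, time in s.
With the tool pointing down it reaches from about 0.4 to 0.85 m from the base axis. Payload 4.5 kg.
Tool frame: the origin (TCP) lies between the finger pads; the fingertips stand 11 mm ahead of it and the grasp point (between the pads) lies 8 mm behind it (r.tip_reach is the distance from the TCP to the fingertips, in m); x points along the fingers, y is the direction in which the jaws open and shut, and the axes are right-handed (so a half turn about x gives the same grasp; the last joint's range is limited). The gripper opens to 88 mm and grips with 3 to 60 N. Pads are 18 mm wide; open, the fingers measure 123 mm over their backs; the gripper's body (75 mm by 187 mm) begins 45 mm behind the grasp point.
Start: joints at [-1.237, 0.689, -0.195, 1.565, 0.157, 0.902, -0.215], TCP at [0.185, 0.597, 0.25] pointing down, gripper open.
Joint ranges: [-3.01, 3.01], [-0.46, 2.08], [-1.47, 1.51], [0.13, 2.56], [-1, 4.14], [0.04, 2.09], [-2.66, 2.66]. Speed limits (rad/s): [2.57, 2.57, 3.14, 3.14, 3.14, 3.14, 3.14].

INTERFACE

Orientations are given as a unit quaternion [x, y, z, w].
In Python, from plant import r gives the robot as it stands.
- The arm moves only by the tool drive_tool, never from a script. Its argument "deltas" is a list of rows, each a list of 3 entries, a list of its own where there are three numbers: the turn, a rotation vector about the tool's x, y, z in degrees, then the shift along the tool's x, y, z in cm, then the finger opening in cm, from 0 to 8.81. A call has 1 to 12 rows; each row shifts and turns the commanded pose from where the row before left it, along the tool's axes as they then stand; what a row does not reach is not made up. A row lasts 1/12 s, in which the tool goes at most 41.7 mm and 7.16 degrees, less where a joint would pass 70% of its speed; a pose out of reach is approached as far as the arm can. A call is refused whole if a number of a shift passes 4.17 or a number of a turn 7.16, either way. A call with a gripper value outside its range is refused whole. The fingers move at their own pace and stop on an object; "force" is the grip in N (left out, the last holds). Time passes only in rows, so rows that do not move let the fingers close. It gives the time, the measured TCP pose, the force and the opening at its end, in the units of the state.
- r.get_state(): the state, without advancing time (a new reading comes with each control period).
- r.snapshot(name): name is "scene" or "top" or "wrist"; returns a dict with "color" (400x640x3 uint8, red, green, blue), "fov_y" (degrees; the focal length in pixels is half the picture's height over the tangent of half this angle, whatever the lens; pixels are square), "cx", "cy" (the principal point, pixels), "extrinsics" (4x4, takes a point from world to camera coordinates); the wrist camera has in their place "tool_from_camera" (4x4, takes a point from camera to tool coordinates, whose origin is the TCP and whose axes are the tool frame's). Camera axes: x right, y up, looking along -z (the intrinsics and any distortion apply to the point x, -y, -z); pixel columns grow to the right and rows downward; lengths in m; the calibration is good to about 2 mm. A picture is of the moment at which its call begins: read the wrist's pose just before it. There is no depth.
- r.finish_job(): hands the job in, once; it reports no verdict.
The state is a dict: "clock": time; "q": joint angles; "qd": joint speeds; "joint_torque": joint torques, N m; "tool_pos": TCP position; "eef_rot": TCP orientation; "contact_force": force on the tool from outside, world axes, zero at the start; "moment": the same for the moment, N m; "opening": opening from 0.0 (shut) to 1.0 (fully open).
Only numpy, scipy, OpenCV 4.12 (cv2) and the standard library are available. Lean on these libraries where they do the work, as an engineer would, in place of code of your own. Each camera call takes 0.05 s, during which the arm holds its last target. There are 200 camera calls.

TASK

Build the next tier on the off-white kiln shelf: stand the bowl in the middle of the shelf, the square post centred on the square tile and the tall round post centred on the round tile, then lay the cream slab across both posts, centred over the shelf and in line with it, and stand the tumbler on the slab directly above the round post. Everything stands upright and let go; leave the short post and the figurine where they are.

Things in the scene. Friction and masses are not known exactly. Their poses are not given: they have to be found in the camera images.
- kiln_shelf: Lower kiln shelf: fixed off-white rectangular slab flat on the bench, 140 (x) by 250 (y) by 15 mm thick, to the robot's left or right, turned up to 0.3 rad. Origin: centre of its underside; y runs along its length through both tiles; its middle is bare. Unlisted clutter over 10 mm tall keeps to the bench's edges: x beyond 0.73 or y beyond 0.5 m either way.
- square_tile: Square setter tile, brown bisque, 50 by 50 by 6 mm, fixed on the kiln shelf near one of its ends (which end varies), 75 mm from the shelf's centre along its length; its top is 21 mm above the bench. Origin: centre of its underside.
- round_tile: Round setter tile, brown bisque, 54 mm diameter, 6 mm thick, fixed on the kiln shelf near its other end, 75 mm from the shelf's centre; its top is 21 mm above the bench. Origin: centre of its underside.
- square_post: Loose square kiln post, cream refractory, 36 by 36 mm, 60 mm tall, about 0.12 kg, standing on the bench. Origin: centre of its underside, z up its axis. x and y square to its faces.
- round_post: Loose tall round kiln post, cream refractory, 36 mm diameter, 60 mm tall, about 0.11 kg, standing on the bench. Origin: centre of its underside, z up its axis. 
- short_post: Short round kiln post, cream, 36 mm diameter, only 35 mm tall, loose on the bench: too short for this job, not to be moved. Origin: centre of its underside, z up its axis. 
- bowl: Small low white bowl, open upward, 62 mm diameter at its rim (60 mm at 12 mm height, 40 mm at the foot), 38 mm tall, wall 4 mm, about 0.09 kg, standing on the bench. Origin: centre of its underside, z up its axis. 
- slab: Loose half shelf: a cream refractory slab lying flat on the bench, 56 (x) by 210 (y) mm, 12 mm thick, about 0.25 kg, on the other side of the bench from the kiln shelf. Origin: centre of its underside, y along its length.
- tumbler: Tall white tumbler without a handle, open upward, 56 mm diameter (48 mm at the foot), 66 mm tall, wall 4 mm, about 0.13 kg, standing on the bench. Origin: centre of its underside, z up its axis. 
- figurine: Dark clay figurine of a seated animal, 80 mm tall on a 50 by 46 mm base, loose on the bench, not to be moved. Origin: centre of its underside, z up its axis. 
Not all that is in view belongs to the job. What is shaped like the bowl but purple or turquoise is not meant.

How it is judged:
By the outcome, as a careful person would: the job done as asked, in the order asked, and still so for the second after the job is handed in, with the robot touching nothing.
It also fails if it takes over 136 s, if anything falls off the work surface, if the arm or the gripper's body presses on something with over 40 N, if the wrist force passes 120 N, or if a joint passes its speed limit or range.

## Working session

There is one attempt and no reset: what is moved stays moved. The work goes in short steps, Python scripts to look and compute and a tool call to move; the robot and the scene stay as the last step left them, time stands still between calls to the robot, and variables do not carry over. Pictures are saved under pics/ and viewed, about 12 in all and at most 16, crops included, and the job is handed in when it is done.

Besides the shell and the picture viewer there is one more tool, called after "Call:" by a JSON object that holds its "op" and its "data", one argument or row to a line. drive_tool: Moves the arm, as the interface text tells. Its arguments: {"type":"object","properties":{"deltas":{"type":"array","items":{"type":"array"}},"force":{"type":"number"}},"required":["deltas"]}

```bash
ls; mkdir -p pics
python3 - <<'E'
from plant import r
import cv2,numpy as np
s=r.get_state();print(s)
for n in("scene","top"):
    d=r.snapshot(n);cv2.imwrite(f"pics/{n}0.png",d["color"][:,:,::-1])
    print(n,d["fov_y"],d["cx"],d["cy"],np.round(d["extrinsics"],4).tolist(),[k for k in d])
d=r.snapshot("wrist");print(d["fov_y"],d["cx"],d["cy"],np.round(d["tool_from_camera"],4).tolist())
E
```

```text
pics
{'clock': 0.0, 'q': array([-1.23720212,  0.68998005, -0.19450424,  1.56632066,  0.15731525,
        0.9024793 , -0.21510382]), 'qd': array([-0.00076794,  0.00040729,  0.00067558, -0.00139833,  0.00095574,
       -0.00061456,  0.00065861]), 'joint_torque': array([ 5.01236391e-04, -5.27561224e+01, -1.26675177e+00, -1.53433102e+01,
       -5.26351773e-02,  6.52205534e-03,  1.66991385e-04]), 'tool_pos': array([0.18445467, 0.59653862, 0.24891844]), 'eef_rot': array([ 0.10493575,  0.69922526, -0.10620202,  0.69913779]), 'contact_force': array([ 0.80483415, -0.54556562, -0.34092578]), 'moment': array([-0.05161208,  0.03180889,  0.01826203]), 'opening': 1.0022570600311125}
scene 56.905543089739176 320.9627748278088 195.08728296133097 [[-0.7519, 0.6592, -0.012, 0.3849], [-0.4582, -0.5094, 0.7284, 0.1883], [0.474, 0.5532, 0.6851, -1.1236], [0.0, 0.0, 0.0, 1.0]] ['color', 'fov_y', 'cx', 'cy', 'extrinsics']
top 42.96657041135947 321.757984180653 196.14842457362334 [[0.0136, -0.9999, 0.0043, -0.0114], [0.9968, 0.0139, 0.0787, -0.5323], [-0.0787, 0.0032, 0.9969, -1.4951], [0.0, 0.0, 0.0, 1.0]] ['color', 'fov_y', 'cx', 'cy', 'extrinsics']
62.87471032063888 316.6393034341926 206.99783045367963 [[-0.0, 0.3091, -0.951, -0.1353], [1.0, 0.0004, 0.0001, 0.0002], [0.0005, -0.951, -0.3091, -0.0796], [0.0, 0.0, 0.0, 1.0]]
```

View pics/top0.png

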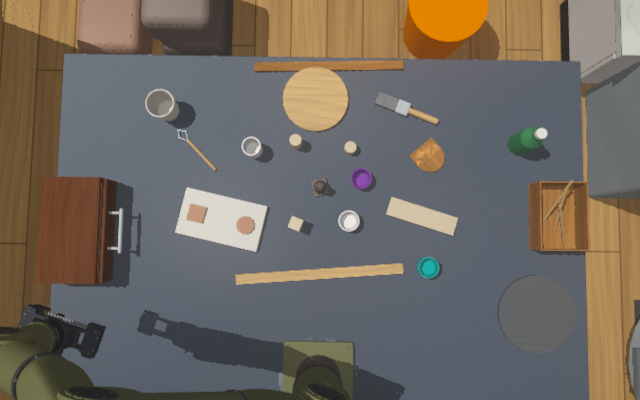

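View pics/scene0.png

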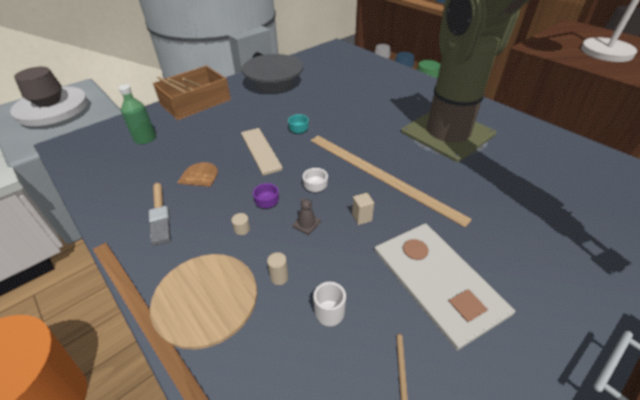

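The top view shows:

- **Shelf, left:** square tile at (197,214) and round tile at (245,225).
- **Posts:** square post at (297,224), tall round post at (296,142) and short post at (351,148).
- **Other parts:** bowl at (349,222), tumbler at (252,148), figurine at (320,187) and slab at (422,216).

The purple and turquoise bowls are decoys.

```bash
cat > h.py <<'E'
from plant import r
import cv2,numpy as np
from scipy.spatial.transform import Rotation as R
def cam(n):
    s=r.get_state(); d=r.snapshot(n)
    if n=="wrist":
        T=np.eye(4);T[:3,:3]=R.from_quat(s["eef_rot"]).as_matrix();T[:3,3]=s["tool_pos"]
        E=np.linalg.inv(T@d["tool_from_camera"])
    else: E=np.array(d["extrinsics"])
    return d["color"],(200/np.tan(np.radians(d["fov_y"])/2),d["cx"],d["cy"],E)
def w(c,uv,z):           # pixels -> world on plane z
    f,cx,cy,E=c; uv=np.atleast_2d(uv).astype(float)
    D=np.c_[(uv[:,0]-cx)/f,-(uv[:,1]-cy)/f,-np.ones(len(uv))]@E[:3,:3]
    o=-E[:3,:3].T@E[:3,3]
    return (o+D*((z-o[2])/D[:,2])[:,None])[:,:2]
def p(c,X):              # world -> pixels
    f,cx,cy,E=c; X=np.atleast_2d(X)@E[:3,:3].T+E[:3,3]
    return np.c_[cx-f*X[:,0]/X[:,2],cy+f*X[:,1]/X[:,2]]
def pose():
    s=r.get_state();m=R.from_quat(s["eef_rot"]).as_matrix();return s,m
def go(x,y,z,yaw,nz=True): # yaw = heading of tool y in deg (mod 180): needed turn & shifts
    s,m=pose();a=np.radians(yaw)
    best=None
    for k in(0,np.pi):
        ty=np.array([np.cos(a+k),np.sin(a+k),0]);tx=np.array([0,0,-1.]);M=np.c_[tx,ty,np.cross(tx,ty)]
        v=R.from_matrix(m.T@M).as_rotvec(degrees=True)
        if best is None or np.linalg.norm(v)<np.linalg.norm(best[0]): best=(v,M)
    d=np.array([x,y,z])-s["tool_pos"]
    print("turn",best[0].round(1),"shift(in target axes)cm",(best[1].T@d*100).round(2),"in current axes",(m.T@d*100).round(2),"t",round(s["clock"],2),"q",s["q"].round(2))
E
python3 - <<'E'
from h import *
img,c=cam("top")
S=dict(sqtile=((197,214),.021),rdtile=((245,225),.021),sqpost=((297,224),.05),rdpost=((296,140),.055),short=((351,147),.03),bowl=((349,222),.03),fig=((320,187),.04),tum=((252,147),.05),slab=((422,216),.012))
for k,(uv,z) in S.items(): print(k,w(c,uv,z)[0].round(3))
print("slab ends",w(c,[(390,207),(455,227)],.012).round(3).tolist(),"TCP px",p(c,r.get_state()["tool_pos"]).round())
s,m=pose();print(m.round(3).tolist())
i2,c2=cam("scene");print("scene check bowl/sqpost/tum",w(c2,[(316,174)],.038).round(3),w(c2,[(362,200)],.06).round(3),w(c2,[(330,294)],.066).round(3),w(c2,[(416,249),(468,305)],.021).round(3))
E
```

```text
sqtile [0.474 0.366]
rdtile [0.443 0.223]
sqpost [0.448 0.067]
rdpost [0.694 0.074]
short [ 0.68  -0.089]
bowl [ 0.456 -0.086]
fig [0.558 0.002]
tum [0.672 0.204]
slab [ 0.478 -0.305]
slab ends [[0.503, -0.209], [0.446, -0.404]] TCP px [[ 78. 325.]]
[[-0.0, 0.295, 0.955], [-0.001, 0.955, -0.295], [-1.0, -0.001, 0.0]]
scene check bowl/sqpost/tum [[ 0.452 -0.087]] [[0.451 0.071]] [[0.669 0.204]] [[0.442 0.224]
 [0.475 0.369]]
```

Run:
```python
from h import *
go(.46,.33,.30,-12.5)
```

```text
turn [85.3  0.   0. ] shift(in target axes)cm [-5.06 32.67 20.09] in current axes [ -5.05 -17.37  34.2 ] t 0.25 q [-1.24  0.69 -0.19  1.57  0.16  0.9  -0.22]
```

Call:
{"op": "drive_tool", "data": {
  "deltas": [
    [[0,0,0],[-0.5,-1.75,3.4],8.8],
    [[0,0,0],[-0.5,-1.75,3.4],8.8],
    [[0,0,0],[-0.5,-1.75,3.4],8.8],
    [[0,0,0],[-0.5,-1.75,3.4],8.8],
    [[0,0,0],[-0.5,-1.75,3.4],8.8],
    [[0,0,0],[-0.5,-1.75,3.4],8.8],
    [[0,0,0],[-0.5,-1.75,3.4],8.8],
    [[0,0,0],[-0.5,-1.75,3.4],8.8],
    [[0,0,0],[-0.5,-1.75,3.4],8.8],
    [[0,0,0],[-0.5,-1.75,3.4],8.8]
  ]
}}

```text
clock: 1.08
tool_pos: [0.4588, 0.3279, 0.3]
eef_rot: [0.106, 0.699, -0.106, 0.699]
contact_force: [0.7, -0.4, 0.2]
opening: 0.999
```

Call:
{"op": "drive_tool", "data": {
  "deltas": [
    [[7.1,0,0],[0,0,0],8.8],
    [[7.1,0,0],[0,0,0],8.8],
    [[7.1,0,0],[0,0,0],8.8],
    [[7.1,0,0],[0,0,0],8.8],
    [[7.1,0,0],[0,0,0],8.8],
    [[7.1,0,0],[0,0,0],8.8],
    [[7.1,0,0],[0,0,0],8.8],
    [[7.1,0,0],[0,0,0],8.8],
    [[7.1,0,0],[0,0,0],8.8],
    [[7.1,0,0],[0,0,0],8.8],
    [[7.1,0,0],[0,0,0],8.8],
    [[7.1,0,0],[0,0,0],8.8]
  ]
}}

```text
clock: 2.08
tool_pos: [0.4576, 0.3296, 0.2997]
eef_rot: [-0.552, -0.442, 0.552, -0.441]
contact_force: [1.5, 0.0, 0.1]
opening: 1.004
```

Run:
```python
from h import *
go(.46,.33,.30,-12.5)
img,c=cam("wrist");cv2.imwrite("pics/w1.png",img[:,:,::-1]);np.savez("pics/w1",img=img,E=c[3],k=c[:3])
```

```text
turn [-0.2 -0.   0. ] shift(in target axes)cm [-0.03  0.23 -0.09] in current axes [-0.03  0.23 -0.09] t 2.08 q [-0.83  0.55  0.2   1.7  -0.13  0.9  -0.8 ]
```

View pics/w1.png

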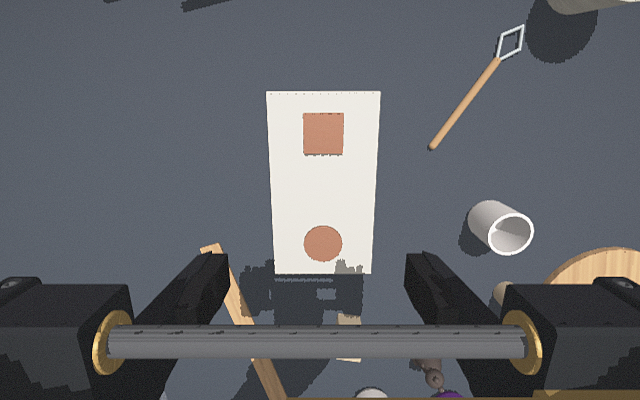

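The wrist view shows the shelf with the square tile at (323,134) and the round tile at (323,243). The tumbler is at (500,228) and both fingers are in view. I'll segment the tiles next.

```bash
cat >> h.py <<'E'
def blob(mask,seed):     # connected component at seed
    n,l,st,ce=cv2.connectedComponentsWithStats(mask.astype(np.uint8))
    k=l[int(seed[1]),int(seed[0])]
    cs,_=cv2.findContours((l==k).astype(np.uint8),cv2.RETR_EXTERNAL,cv2.CHAIN_APPROX_NONE)
    return max(cs,key=len)[:,0,:].astype(float)
def rect(P):             # min-area rect in world: centre, sizes mm, heading deg of long side
    (c,(a,b),t)=cv2.minAreaRect((P*1000).astype(np.float32))
    h=t if a>=b else t+90
    return np.round(np.array(c)/1000,4),(round(max(a,b),1),round(min(a,b),1)),round((h+90)%180-90,1)
E
python3 - <<'E'
from h import *
z=np.load("pics/w1.npz");img=z["img"].astype(int);c=(*z["k"],z["E"])
red=(img[...,0]-img[...,2])>40
for n,s in(("sq",(323,134)),("rd",(323,243))):
    print(n,rect(w(c,blob(red,s),.021)))
wh=(img.min(2)>150)|red
P=blob(wh,(323,190));print("shelf",rect(w(c,P,.015)))
E
```

```text
sq (array([0.475 , 0.3688]), (49.5, 48.6), -12.7)
rd (array([0.4425, 0.2229]), (52.7, 51.3), 77.3)
shelf (array([0.4589, 0.2963]), (248.2, 139.0), 77.4)
```

Call:
{"op": "drive_tool", "data": {
  "deltas": [
    [[0,0,0],[1.25,0.73,3.4],8.8],
    [[0,0,0],[1.25,0.73,3.4],8.8],
    [[0,0,0],[1.25,0.73,3.4],8.8],
    [[0,0,0],[1.25,0.73,3.4],8.8],
    [[0,0,0],[1.25,0.73,3.4],8.8],
    [[0,0,0],[1.25,0.73,3.4],8.8],
    [[0,0,0],[1.25,0.73,3.4],8.8],
    [[0,0,0],[1.25,0.73,3.4],8.8],
    [[0,0,0],[1.25,0.73,3.4],8.8],
    [[0,0,0],[1.25,0.73,3.4],8.8],
    [[0,0,0],[1.25,0.73,3.4],8.8],
    [[0,0,0],[1.25,0.73,3.4],8.8]
  ]
}}

```text
clock: 3.13
tool_pos: [0.4559, -0.0892, 0.1492]
eef_rot: [0.551, 0.444, -0.55, 0.444]
contact_force: [0.5, -0.3, 1.5]
opening: 1.0
```

Call:
{"op": "drive_tool", "data": {
  "deltas": [
    [[0,0,0],[0,0,0],8.8]
  ]
}}

```text
clock: 3.22
tool_pos: [0.4543, -0.096, 0.1482]
eef_rot: [-0.552, -0.44, 0.555, -0.441]
contact_force: [-0.2, -1.5, 0.6]
opening: 0.999
```

Run:
```python
from h import *
img,c=cam("wrist");cv2.imwrite("pics/w2.png",img[:,:,::-1]);np.savez("pics/w2",img=img,E=c[3],k=c[:3])
seed=p(c,[[.455,-.087,.01]])[0];print(seed)
m=img.astype(int).min(2)>130
for z in(.036,.038):print(rect(w(c,blob(m,seed),z)))
go(.455,-.087,.017,-12.6)
```

```text
[314.38819793 187.28700485]
(array([ 0.4592, -0.0841]), (63.3, 62.2), 37.9)
(array([ 0.4593, -0.0835]), (62.8, 61.7), 37.9)
turn [-0.1  0.1  0.1] shift(in target axes)cm [13.18 -0.1  -0.51] in current axes [13.18 -0.08 -0.53] t 3.27 q [ 0.07  0.67  0.04  2.14 -0.07  0.34 -0.05]
```

View pics/w2.png

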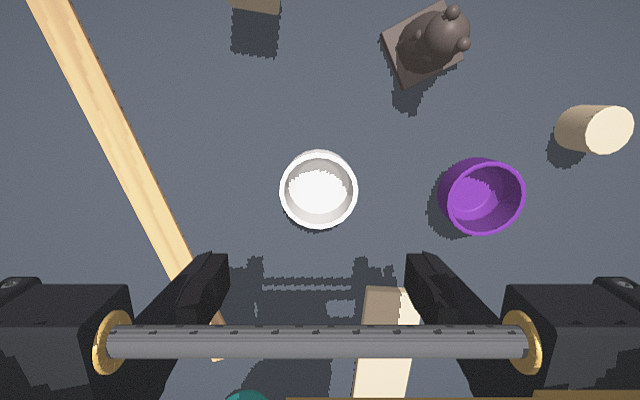

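The bowl is centred at (318,190), with the purple decoy at (482,195). I'll repeat the reading now the arm has settled.

Run:
```python
from h import *
for i in range(3):
    img,c=cam("wrist");m=img.astype(int).min(2)>130
    P=rect(w(c,blob(m,(318,190)),.038));print(P,r.get_state()["tool_pos"].round(4))
go(*P[0],.017,-12.6)
```

```text
(array([ 0.4591, -0.0834]), (63.0, 62.0), 35.0) [ 0.4555 -0.0893  0.1493]
(array([ 0.4592, -0.0832]), (63.1, 62.0), 35.9) [ 0.4559 -0.0876  0.1496]
(array([ 0.459 , -0.0834]), (62.7, 62.4), 33.0) [ 0.4562 -0.0866  0.1499]
turn [ 0.4 -0.1 -0. ] shift(in target axes)cm [13.29  0.2  -0.37] in current axes [13.29  0.2  -0.35] t 3.42 q [ 0.07  0.67  0.04  2.14 -0.07  0.34 -0.05]
```

Call:
{"op": "drive_tool", "data": {
  "deltas": [
    [[0,0,0],[2.5,0.05,-0.07],8.8],
    [[0,0,0],[2.5,0.05,-0.07],8.8],
    [[0,0,0],[2.5,0.05,-0.07],8.8],
    [[0,0,0],[2.5,0.05,-0.07],8.8],
    [[0,0,0],[2.0,0,-0.07],8.8],
    [[0,0,0],[1.2,0,0],8.8],
    [[0,0,0],[0,0,0],8.8],
    [[0,0,0],[0,0,0],8.8]
  ]
}}

```text
clock: 4.08
tool_pos: [0.462, -0.0843, 0.02]
eef_rot: [-0.55, -0.445, 0.551, -0.443]
contact_force: [-0.4, -0.2, 0.1]
opening: 0.998
```

Call:
{"op": "drive_tool", "data": {
  "deltas": [
    [[0,0,0],[0,0,0],5],
    [[0,0,0],[0,0,0],5],
    [[0,0,0],[0,0,0],5],
    [[0,0,0],[0,0,0],5],
    [[0,0,0],[0,0,0],5],
    [[0,0,0],[0,0,0],5],
    [[0,0,0],[0,0,0],5],
    [[0,0,0],[0,0,0],5]
  ],
  "force": 15
}}

```text
clock: 4.75
tool_pos: [0.461, -0.0853, 0.0203]
eef_rot: [-0.55, -0.444, 0.552, -0.442]
contact_force: [-0.6, 0.6, 6.8]
opening: 0.693
```

Run:
```python
from h import *
print(r.get_state()["contact_force"].round(1),r.get_state()["opening"])
go(.4588,.2960,.13,-12.6)
```

```text
[-0.6  0.6  6.8] 0.6930454773393788
turn [0.2 0.  0.3] shift(in target axes)cm [-10.97  -8.53 -37.16] in current axes [-10.93  -8.44 -37.19] t 4.75 q [ 0.08  0.94  0.    2.16 -0.08  0.04 -0.05]
```

Call:
{"op": "drive_tool", "data": {
  "deltas": [
    [[0,0,0],[-1.5,0,0],5],
    [[0,0,0],[-2.5,0,0],5],
    [[0,0,0],[-3,0,0],5],
    [[0,0,0],[-2.5,0,0],5],
    [[0,0,0],[-1.5,0,0],5],
    [[0,0,0],[0,0,0],5]
  ]
}}

```text
clock: 5.25
tool_pos: [0.4632, -0.0857, 0.1324]
eef_rot: [0.551, 0.443, -0.551, 0.443]
contact_force: [-0.2, -0.8, -0.3]
opening: 0.691
```

Call:
{"op": "drive_tool", "data": {
  "deltas": [
    [[0,0,0],[0,-0.4,-1.6],5],
    [[0,0,0],[0,-0.7,-3.1],5],
    [[0,0,0],[0,-0.8,-3.6],5],
    [[0,0,0],[0,-0.8,-3.6],5],
    [[0,0,0],[0,-0.8,-3.6],5],
    [[0,0,0],[0,-0.8,-3.6],5],
    [[0,0,0],[0,-0.8,-3.6],5],
    [[0,0,0],[0,-0.8,-3.6],5],
    [[0,0,0],[0,-0.8,-3.6],5],
    [[0,0,0],[0,-0.8,-3.1],5],
    [[0,0,0],[0,-0.8,-2.2],5],
    [[0,0,0],[0,-0.4,-1.6],5]
  ]
}}

```text
clock: 6.25
tool_pos: [0.4539, 0.2962, 0.1287]
eef_rot: [-0.549, -0.446, 0.551, -0.443]
contact_force: [0.6, 0.1, -1.7]
opening: 0.696
```

Call:
{"op": "drive_tool", "data": {
  "deltas": [
    [[0,0,0],[0,0,0],5],
    [[0,0,0],[0,0,0],5],
    [[0,0,0],[0,0,0],5],
    [[0,0,0],[0,0,0],5]
  ]
}}

```text
clock: 6.58
tool_pos: [0.4558, 0.2905, 0.1297]
eef_rot: [-0.55, -0.443, 0.553, -0.441]
contact_force: [-0.1, 0.0, -0.4]
opening: 0.693
```

Run:
```python
from h import *
go(.4588,.2960,.037,-12.6)
img,c=cam("wrist");cv2.imwrite("pics/w3.png",img[:,:,::-1])
m=img.astype(int).min(2)>130
s,M=pose();z=s["tool_pos"][2]
print(z,s["opening"],p(c,[[.4588,.296,.015]]))
```

```text
turn [0.1 0.1 0.3] shift(in target axes)cm [ 9.27  0.18 -0.6 ] in current axes [ 9.27  0.23 -0.62] t 6.58 q [-0.76  0.77  0.18  1.93 -0.29  0.47 -0.59]
0.12983323124304436 0.6957180896636554 [[318.68110241 198.73148036]]
```

View pics/w3.png

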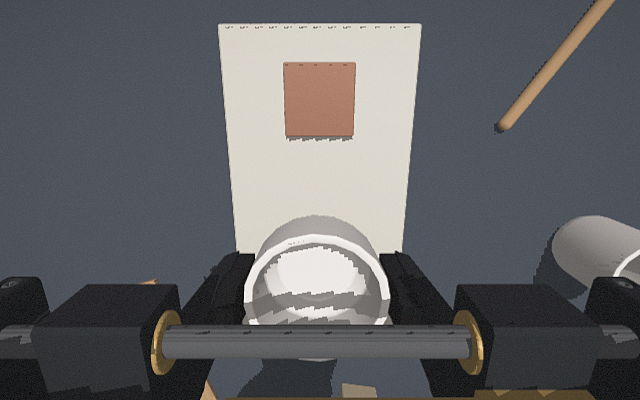

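Call:
{"op": "drive_tool", "data": {
  "deltas": [
    [[0,0,0],[1.5,0.05,-0.1],5],
    [[0,0,0],[2,0.05,-0.2],5],
    [[0,0,0],[2,0.1,-0.2],5],
    [[0,0,0],[1.5,0,0],5],
    [[0,0,0],[0.8,0,0],5],
    [[0,0,0],[0,0,0],5],
    [[0,0,0],[0,0,0],5],
    [[0,0,0],[0,0,0],5]
  ]
}}

```text
clock: 7.3
tool_pos: [0.4588, 0.2971, 0.0528]
eef_rot: [-0.55, -0.444, 0.552, -0.442]
contact_force: [-0.2, -0.6, -1.0]
opening: 0.694
```

```bash
cat >> h.py <<'E'
def mean_pose(n=6):      # averaged readings (0.05 s each) to beat noise
    A=[]
    for _ in range(n): r.snapshot("wrist");A.append(r.get_state()["tool_pos"])
    print("mean",np.mean(A,0).round(4),"sd mm",(np.std(A,0)*1e3).round(1));return np.mean(A,0)
E
python3 - <<'E'
from h import *
mean_pose(5)
img,c=cam("wrist")
s=r.get_state();zr=s["tool_pos"][2]+.0177
m=(img.astype(int).max(2)>225)
ys,xs=np.where(m[:325]);print(xs.min(),xs.max(),ys.min())
cv2.imwrite("pics/w4.png",img[180:360,180:460,::-1])
go(.4588,.2960,.036,-12.6)
E
```

```text
mean [0.4587 0.2975 0.0529] sd mm [0.1 0.1 0.1]
244 389 234
turn [ 0.2 -0.   0.2] shift(in target axes)cm [1.65 0.07 0.14] in current axes [1.65 0.08 0.14] t 7.6 q [-0.73  0.91  0.12  1.94 -0.32  0.31 -0.56]
```

Call:
{"op": "drive_tool", "data": {
  "deltas": [
    [[0,0,0],[0.7,0.07,0.14],5],
    [[0,0,0],[0.6,0,0],5],
    [[0,0,0],[0.35,0,0],5],
    [[0,0,0],[0,0,0],5],
    [[0,0,0],[0,0,0],7.6],
    [[0,0,0],[0,0,0],7.6],
    [[0,0,0],[0,0,0],8],
    [[0,0,0],[0,0,0],8]
  ]
}}

```text
clock: 8.27
tool_pos: [0.4585, 0.2958, 0.0354]
eef_rot: [-0.55, -0.445, 0.552, -0.442]
contact_force: [-0.2, -0.1, 0.3]
opening: 0.908
```

Call:
{"op": "drive_tool", "data": {
  "deltas": [
    [[0,0,0],[-1.5,0,0],8],
    [[0,0,0],[-2.5,0,0],8],
    [[0,0,0],[-3.5,0,0],8.8],
    [[0,0,0],[-3.5,0,0],8.8],
    [[0,0,0],[-2,0,0],8.8],
    [[0,0,0],[0,0,0],8.8],
    [[0,0,0],[0,0,0],8.8]
  ]
}}

```text
clock: 8.85
tool_pos: [0.4596, 0.2961, 0.1665]
eef_rot: [-0.551, -0.445, 0.551, -0.442]
contact_force: [-0.5, -0.1, -0.2]
opening: 1.002
```

Run:
```python
from h import *
img,c=cam("wrist");cv2.imwrite("pics/w5.png",img[:,:,::-1])
print(r.get_state()["opening"],p(c,[[.4588,.296,.053]]))
go(.449,.085,.16,-12.6)
```

```text
0.9951407138748471 [[315.28451986 207.21608914]]
turn [0.2 0.  0.3] shift(in target axes)cm [ 0.53  3.64 20.78] in current axes [ 0.51  3.56 20.79] t 8.9 q [-0.78  0.72  0.21  1.9  -0.28  0.56 -0.6 ]
```

View pics/w5.png

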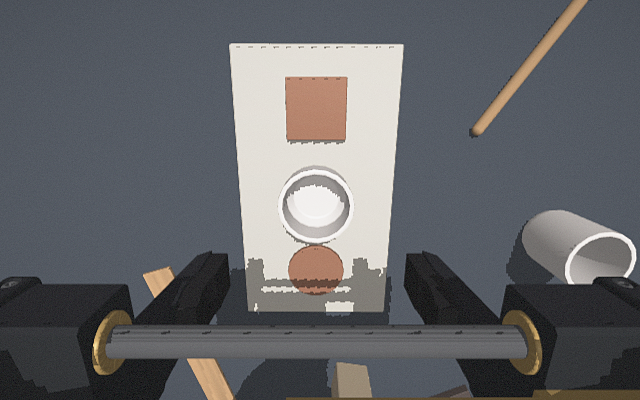

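The bowl stands at the shelf middle, with its rim at (316,205) against a predicted (315,207). The square post is next.

Call:
{"op": "drive_tool", "data": {
  "deltas": [
    [[0,0,0],[0.1,0.3,1.8],8.8],
    [[0,0,0],[0.1,0.7,3.8],8.8],
    [[0,0,0],[0.1,0.7,4],8.8],
    [[0,0,0],[0.1,0.7,4],8.8],
    [[0,0,0],[0.1,0.7,3.8],8.8],
    [[0,0,0],[0,0.3,2.2],8.8],
    [[0,0,0],[0,0.2,1.2],8.8],
    [[0,0,0],[0,0,0],8.8],
    [[0,0,0],[0,0,0],8.8],
    [[0,0,0],[0,0,0],8.8],
    [[0,0,0],[0,0,0],8.8],
    [[0,0,0],[0,0,0],8.8]
  ]
}}

```text
clock: 9.9
tool_pos: [0.4497, 0.0863, 0.1601]
eef_rot: [-0.549, -0.445, 0.551, -0.442]
contact_force: [-0.5, -0.2, 0.5]
opening: 0.994
```

Run:
```python
from h import *
mean_pose(2)
img,c=cam("wrist");cv2.imwrite("pics/w6.png",img[:,:,::-1]);np.savez("pics/w6",img=img,E=c[3],k=c[:3])
print(p(c,[[.449,.068,.06]]))
go(.449,.068,.035,-12.6)
```

```text
mean [0.4497 0.0859 0.1602] sd mm [0.  0.1 0. ]
[[320.35665775 233.39383427]]
turn [ 0.3 -0.   0.3] shift(in target axes)cm [12.53  0.32  1.73] in current axes [12.53  0.37  1.74] t 10.05 q [-0.36  0.65  0.12  2.15 -0.21  0.36 -0.28]
```

View pics/w6.png

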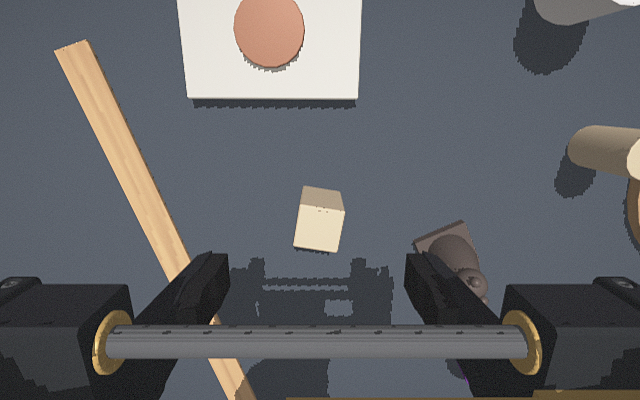

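The post's top face is around (319,228), turned slightly against the jaws.

Run:
```python
from h import *
z=np.load("pics/w6.npz");img=z["img"].astype(int);c=(*z["k"],z["E"])
for t in(190,205):
  m=(img[...,0]>t);P=blob(m,(319,230));R1=rect(w(c,P,.060));print(t,R1)
h=R1[2]; h=min((h,h+90,h-90,h+180),key=lambda a:abs(a+12.6))
print("yaw",h);go(*R1[0],.045,h)
```

```text
190 (array([0.4484, 0.0726]), (35.4, 35.0), 68.2)
205 (array([0.4484, 0.0725]), (35.0, 34.9), 68.2)
yaw -21.799999999999997
turn [9.5 0.  0.3] shift(in target axes)cm [11.53  0.37  1.26] in current axes [11.53  0.21  1.31] t 10.05 q [-0.36  0.65  0.12  2.15 -0.21  0.36 -0.28]
```

Call:
{"op": "drive_tool", "data": {
  "deltas": [
    [[4.75,0,0],[0,0,0],8.8],
    [[4.75,0,0.3],[0,0,0],8.8],
    [[0,0,0],[1.5,0.1,0.3],8.8],
    [[0,0,0],[2.5,0.15,0.5],8],
    [[0,0,0],[2.5,0.12,0.46],7],
    [[0,0,0],[2.5,0,0],7],
    [[0,0,0],[2,0,0],7],
    [[0,0,0],[1.3,0,0],7],
    [[0,0,0],[0,0,0],7],
    [[0,0,0],[0,0,0],7]
  ]
}}

```text
clock: 10.88
tool_pos: [0.4498, 0.072, 0.0382]
eef_rot: [-0.585, -0.396, 0.587, -0.396]
contact_force: [-0.4, 0.1, 1.0]
opening: 0.794
```

Call:
{"op": "drive_tool", "data": {
  "deltas": [
    [[0,0,0],[0,0,0],3],
    [[0,0,0],[0,0,0],3],
    [[0,0,0],[0,0,0],3],
    [[0,0,0],[0,0,0],3],
    [[0,0,0],[0,0,0],3],
    [[0,0,0],[0,0,0],3],
    [[0,0,0],[0,0,0],3],
    [[0,0,0],[0,0,0],3]
  ],
  "force": 20
}}

```text
clock: 11.55
tool_pos: [0.4497, 0.072, 0.0389]
eef_rot: [-0.585, -0.396, 0.587, -0.396]
contact_force: [-1.2, 0.2, 5.1]
opening: 0.406
```

Run:
```python
from h import *
print(r.get_state()["contact_force"].round(1),r.get_state()["opening"]*88)
mean_pose(1)
go(.4751,.3692,.16,-12.6)
```

```text
[-1.2  0.2  5.1] 35.75372704058667
mean [0.4497 0.072  0.0389] sd mm [0. 0. 0.]
turn [-9.3  0.1  0.1] shift(in target axes)cm [-12.11  -4.01 -29.56] in current axes [-12.15  -8.73 -28.51] t 11.6 q [-0.27  0.9   0.02  2.21 -0.38  0.04 -0.26]
```

Call:
{"op": "drive_tool", "data": {
  "deltas": [
    [[0,0,0],[-1.5,0,0],3],
    [[0,0,0],[-2.5,0,0],3],
    [[0,0,0],[-3,0,0],3],
    [[0,0,0],[-2.6,0,0],3],
    [[-3,0,0],[-1.5,0,0],3],
    [[-3.2,0,0],[-1,0,0],3],
    [[-3.1,0,0],[0,0,0],3],
    [[0,0,0],[0,0,0],3]
  ]
}}

```text
clock: 12.27
tool_pos: [0.4504, 0.0721, 0.1601]
eef_rot: [-0.551, -0.443, 0.552, -0.443]
contact_force: [0.2, -0.2, -1.3]
opening: 0.403
```

Call:
{"op": "drive_tool", "data": {
  "deltas": [
    [[0,0,0],[0,-0.2,-1.5],3],
    [[0,0,0],[0,-0.4,-3],3],
    [[0,0,0],[0,-0.5,-3.6],3],
    [[0,0,0],[0,-0.5,-3.8],3],
    [[0,0,0],[0,-0.5,-3.8],3],
    [[0,0,0],[0,-0.5,-3.8],3],
    [[0,0,0],[0,-0.5,-3.6],3],
    [[0,0,0],[0,-0.4,-3],3],
    [[0,0,0],[0,-0.3,-2.2],3],
    [[0,0,0],[0,-0.2,-1.2],3],
    [[0,0,0],[0,0,0],3],
    [[0,0,0],[0,0,0],3]
  ]
}}

```text
clock: 13.27
tool_pos: [0.4749, 0.3673, 0.1583]
eef_rot: [-0.55, -0.442, 0.554, -0.442]
contact_force: [0.0, -1.0, -1.1]
opening: 0.407
```

Run:
```python
from h import *
mean_pose(3)
go(.4751,.3692,.0604,-12.6)
```

```text
mean [0.4755 0.3659 0.1588] sd mm [0.1 0.2 0.2]
turn [-0.2  0.2  0.1] shift(in target axes)cm [ 9.86 -0.13 -0.32] in current axes [ 9.86 -0.11 -0.35] t 13.42 q [-0.9   0.8   0.3   1.74 -0.35  0.66 -0.63]
```

Call:
{"op": "drive_tool", "data": {
  "deltas": [
    [[0,0,0],[1.5,-0.1,-0.1],3],
    [[0,0,0],[2,0,-0.1],3],
    [[0,0,0],[2,0,-0.1],3],
    [[0,0,0],[1.5,0,0],3],
    [[0,0,0],[1,0,0],3],
    [[0,0,0],[0,0,0],3],
    [[0,0,0],[0,0,0],3],
    [[0,0,0],[0,0,0],3]
  ]
}}

```text
clock: 14.08
tool_pos: [0.4756, 0.3714, 0.08]
eef_rot: [-0.552, -0.442, 0.552, -0.442]
contact_force: [-0.4, -0.1, 0.5]
opening: 0.405
```

Run:
```python
from h import *
mean_pose(2)
go(.4751,.3692,.0604,-12.6)
```

```text
mean [0.4756 0.3718 0.0802] sd mm [0.  0.1 0. ]
turn [0. 0. 0.] shift(in target axes)cm [1.98 0.02 0.27] in current axes [1.98 0.02 0.27] t 14.18 q [-0.87  0.91  0.24  1.76 -0.39  0.51 -0.6 ]
```

Call:
{"op": "drive_tool", "data": {
  "deltas": [
    [[0,0,0],[0.7,0,0.27],3],
    [[0,0,0],[0.7,0,0],3],
    [[0,0,0],[0.4,0,0],3],
    [[0,0,0],[0.15,0,0],3],
    [[0,0,0],[0,0,0],3],
    [[0,0,0],[0,0,0],3]
  ]
}}

```text
clock: 14.68
tool_pos: [0.4737, 0.3687, 0.0598]
eef_rot: [-0.55, -0.443, 0.553, -0.442]
contact_force: [-1.8, -0.8, 5.1]
opening: 0.408
```

Run:
```python
from h import *
mean_pose(2);print(r.get_state()["contact_force"])
go(.4751,.3692,.0602,-12.6)
```

```text
mean [0.4736 0.3686 0.0598] sd mm [0. 0. 0.]
[-2.14295593 -1.27377741  5.8494764 ]
turn [0.  0.1 0.2] shift(in target axes)cm [-0.04  0.13 -0.09] in current axes [-0.04  0.13 -0.09] t 14.78 q [-0.86  0.94  0.22  1.77 -0.4   0.47 -0.59]
```

Call:
{"op": "drive_tool", "data": {
  "deltas": [
    [[0,0,0],[-0.3,0.13,-0.08],3],
    [[0,0,0],[0,0,0],3],
    [[0,0,0],[0.24,0,0],3],
    [[0,0,0],[0,0,0],3],
    [[0,0,0],[0,0,0],3]
  ]
}}

```text
clock: 15.2
tool_pos: [0.4755, 0.3695, 0.0598]
eef_rot: [-0.551, -0.442, 0.553, -0.442]
contact_force: [0.5, 0.3, -0.5]
opening: 0.406
```

Run:
```python
from h import *
mean_pose(1);print(r.get_state()["contact_force"].round(1))
```

```text
mean [0.4753 0.3694 0.0598] sd mm [0. 0. 0.]
[ 0.4  0.1 -0.6]
```

Call:
{"op": "drive_tool", "data": {
  "deltas": [
    [[0,0,0],[0,0,0],5.5],
    [[0,0,0],[0,0,0],5.5],
    [[0,0,0],[0,0,0],6],
    [[0,0,0],[0,0,0],6],
    [[0,0,0],[-1.5,0,0],6],
    [[0,0,0],[-2.5,0,0],6],
    [[0,0,0],[-3.5,0,0],8.8],
    [[0,0,0],[-3,0,0],8.8],
    [[0,0,0],[-1.5,0,0],8.8],
    [[0,0,0],[0,0,0],8.8],
    [[0,0,0],[0,0,0],8.8],
    [[0,0,0],[0,0,0],8.8]
  ]
}}

```text
clock: 16.25
tool_pos: [0.475, 0.3693, 0.1791]
eef_rot: [-0.55, -0.443, 0.553, -0.442]
contact_force: [-0.0, 0.2, -0.3]
opening: 0.996
```

Run:
```python
from h import *
img,c=cam("wrist");cv2.imwrite("pics/w7.png",img[:,:,::-1]);np.savez("pics/w7",img=img,E=c[3],k=c[:3])
q=p(c,[[.4751,.3692,.081]])[0];print(q,img[int(q[1]),int(q[0])])
I=img.astype(int)
for t in(190,215):print(rect(w(c,blob((I[...,0]>t)&(I[...,0]-I[...,2]>20)&(I[...,0]-I[...,2]<75),q),.081)))
go(.690,.09,.18,-12.6)
```

```text
[316.23733111 212.68893202] [231 219 188]
(array([0.4761, 0.3683]), (35.4, 35.2), -12.5)
(array([0.4759, 0.3688]), (34.5, 34.3), -12.5)
turn [0.  0.2 0.2] shift(in target axes)cm [-0.12 27.08 22.56] in current axes [-0.15 27.07 22.57] t 16.3 q [-0.91  0.77  0.31  1.72 -0.34  0.71 -0.64]
```

View pics/w7.png

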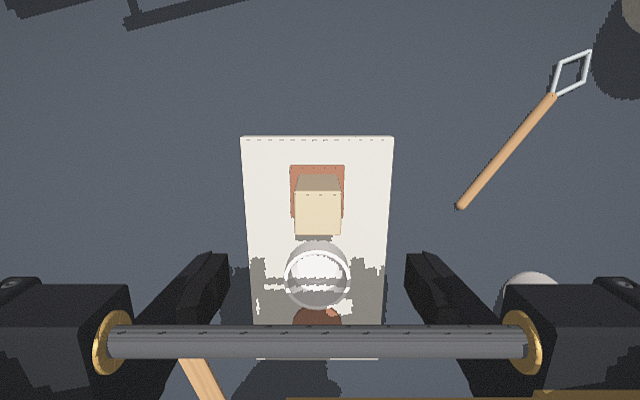

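The square post stands on its tile at (318,212), within about 1 mm and aligned. The tall round post is next.

Call:
{"op": "drive_tool", "data": {
  "deltas": [
    [[0,0,0],[0,1.4,1.2],8.8],
    [[0,0,0],[0,2.7,2.2],8.8],
    [[0,0,0],[0,3,2.5],8.8],
    [[0,0,0],[0,3,2.5],8.8],
    [[0,0,0],[0,3,2.5],8.8],
    [[0,0,0],[0,3,2.5],8.8],
    [[0,0,0],[0,3,2.5],8.8],
    [[0,0,0],[0,3,2.5],8.8],
    [[0,0,0],[0,2.5,2.2],8.8],
    [[0,0,0],[0,1.5,1.3],8.8],
    [[0,0,0],[0,0.9,0.8],8.8],
    [[0,0,0],[0,0,0],8.8]
  ]
}}

```text
clock: 17.3
tool_pos: [0.6905, 0.0856, 0.1784]
eef_rot: [-0.551, -0.441, 0.554, -0.441]
contact_force: [-0.9, 0.5, -0.1]
opening: 1.001
```

Call:
{"op": "drive_tool", "data": {
  "deltas": [
    [[0,0,0],[0,0,0],8.8],
    [[0,0,0],[0,0,0],8.8],
    [[0,0,0],[0,0,0],8.8],
    [[0,0,0],[0,0,0],8.8]
  ]
}}

```text
clock: 17.63
tool_pos: [0.6892, 0.0916, 0.1799]
eef_rot: [-0.55, -0.444, 0.552, -0.442]
contact_force: [-0.4, -0.2, 0.6]
opening: 0.997
```

Run:
```python
from h import *
mean_pose(2)
img,c=cam("wrist");cv2.imwrite("pics/w8.png",img[:,:,::-1]);np.savez("pics/w8",img=img,E=c[3],k=c[:3])
q=p(c,[[.690,.074,.06]])[0];print(q,img[int(q[1]),int(q[0])])
I=img.astype(int)
for t in(190,205,215):
  R1=rect(w(c,blob((I[...,0]>t)&(I[...,0]-I[...,2]<75),q),.06));print(R1)
go(*R1[0],.037,-12.6)
```

```text
mean [0.6895 0.0909 0.1801] sd mm [0.1 0.2 0. ]
[320.98938793 222.52361589] [235 221 194]
(array([0.6936, 0.0769]), (34.9, 34.4), -58.2)
(array([0.6937, 0.0774]), (34.4, 34.1), 77.5)
(array([0.6937, 0.0767]), (34.5, 34.0), 35.4)
turn [0.1 0.1 0.1] shift(in target axes)cm [14.31  0.69  1.24] in current axes [14.31  0.72  1.22] t 17.78 q [-0.32  0.88  0.27  1.4  -0.26  0.9  -0.2 ]
```

View pics/w8.png

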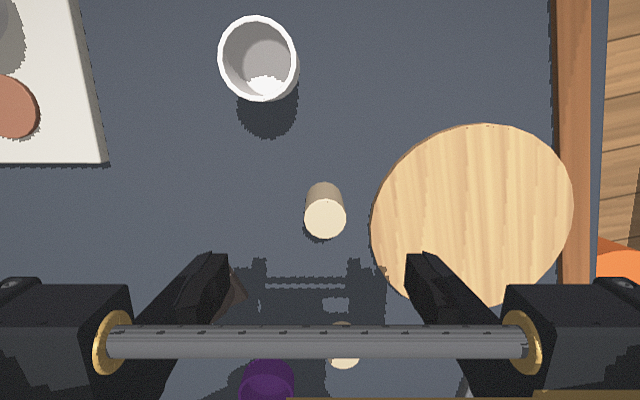

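The tall round post's top is at (325,218). The wooden board sits to its right, so I'll go in with a smaller opening.

Call:
{"op": "drive_tool", "data": {
  "deltas": [
    [[0,0,0],[1.5,0.2,0.3],5.6],
    [[0,0,0],[2.5,0.3,0.5],5.6],
    [[0,0,0],[3,0.2,0.44],5.6],
    [[0,0,0],[2.5,0,0],5.6],
    [[0,0,0],[0,0,0],5.6],
    [[0,0,0],[2,0,0],5.6],
    [[0,0,0],[1.5,0,0],5.6],
    [[0,0,0],[1,0,0],5.6],
    [[0,0,0],[0,0,0],5.6],
    [[0,0,0],[0,0,0],5.6],
    [[0,0,0],[0,0,0],5.6]
  ]
}}

```text
clock: 18.7
tool_pos: [0.6945, 0.0756, 0.0411]
eef_rot: [-0.551, -0.442, 0.552, -0.442]
contact_force: [0.4, 0.0, -0.7]
opening: 0.639
```

Call:
{"op": "drive_tool", "data": {
  "deltas": [
    [[0,0,0],[0,0,0],3],
    [[0,0,0],[0,0,0],3],
    [[0,0,0],[0,0,0],3],
    [[0,0,0],[0,0,0],3],
    [[0,0,0],[0,0,0],3],
    [[0,0,0],[0,0,0],3]
  ],
  "force": 20
}}

```text
clock: 19.2
tool_pos: [0.6939, 0.0756, 0.0406]
eef_rot: [-0.551, -0.442, 0.553, -0.442]
contact_force: [-1.4, 0.2, 4.5]
opening: 0.4
```

Run:
```python
from h import *
print(r.get_state()["contact_force"].round(1),r.get_state()["opening"]*88)
a=mean_pose(1);d=np.array([.6937,.0772])-a[:2];print("offset y,z mm",d@[.976,-.218]*1e3,d@[-.218,-.976]*1e3)
go(.4425,.2228,.18,-12.6)
```

```text
[-1.4  0.2  4.5] 35.20437685420731
mean [0.6939 0.0756 0.0406] sd mm [0. 0. 0.]
offset y,z mm -0.5732774301146544 -1.462775592430278
turn [0.  0.1 0.1] shift(in target axes)cm [-13.94 -27.75  -8.88] in current axes [-13.9  -27.77  -8.87] t 19.25 q [-0.28  1.06  0.21  1.45 -0.3   0.67 -0.16]
```

Call:
{"op": "drive_tool", "data": {
  "deltas": [
    [[0,0,0],[-1.5,0,0],3],
    [[0,0,0],[-3,0,0],3],
    [[0,0,0],[-3.5,0,0],3],
    [[0,0,0],[-3,0,0],3],
    [[0,0,0],[-2,0,0],3],
    [[0,0,0],[-1,0,0],3],
    [[0,0,0],[0,0,0],3]
  ]
}}

```text
clock: 19.83
tool_pos: [0.6956, 0.0756, 0.183]
eef_rot: [0.552, 0.441, -0.551, 0.443]
contact_force: [0.1, -0.1, -0.8]
opening: 0.397
```

Call:
{"op": "drive_tool", "data": {
  "deltas": [
    [[0,0,0],[0,-1.5,-0.5],3],
    [[0,0,0],[0,-2.7,-0.8],3],
    [[0,0,0],[0,-3.3,-1.1],3],
    [[0,0,0],[0,-3.6,-1.2],3],
    [[0,0,0],[0,-3.6,-1.2],3],
    [[0,0,0],[0,-3.6,-1.2],3],
    [[0,0,0],[0,-3.3,-1.1],3],
    [[0,0,0],[0,-2.8,-0.9],3],
    [[0,0,0],[0,-2,-0.5],3],
    [[0,0,0],[0,-1.3,-0.3],3],
    [[0,0,0],[0,0,0],3],
    [[0,0,0],[0,0,0],3]
  ]
}}

```text
clock: 20.83
tool_pos: [0.4432, 0.2216, 0.1799]
eef_rot: [-0.551, -0.442, 0.553, -0.442]
contact_force: [1.0, 0.2, -1.7]
opening: 0.403
```

Run:
```python
from h import *
mean_pose(4)
go(.4422,.2216,.0616,-12.6)
```

```text
mean [0.4445 0.2209 0.1803] sd mm [0.2 0.1 0.1]
turn [-0.1  0.1  0. ] shift(in target axes)cm [11.87 -0.24 -0.02] in current axes [11.87 -0.24 -0.04] t 21.03 q [-0.72  0.65  0.27  2.03 -0.34  0.5  -0.43]
```

Call:
{"op": "drive_tool", "data": {
  "deltas": [
    [[0,0,0],[1.5,-0.1,0],3],
    [[0,0,0],[2.5,-0.1,0],3],
    [[0,0,0],[2.5,0,0],3],
    [[0,0,0],[2,0,0],3],
    [[0,0,0],[1.2,0,0],3],
    [[0,0,0],[0.8,0,0],3],
    [[0,0,0],[0,0,0],3],
    [[0,0,0],[0,0,0],3],
    [[0,0,0],[0,0,0],3]
  ]
}}

```text
clock: 21.78
tool_pos: [0.4415, 0.2222, 0.0761]
eef_rot: [-0.551, -0.442, 0.552, -0.442]
contact_force: [-0.3, -0.8, -1.2]
opening: 0.402
```

Run:
```python
from h import *
mean_pose(2)
go(.4422,.2216,.0616,-12.6)
```

```text
mean [0.4414 0.2224 0.0762] sd mm [0.1 0.  0. ]
turn [0. 0. 0.] shift(in target axes)cm [1.47 0.1  0.06] in current axes [1.47 0.1  0.06] t 21.88 q [-0.64  0.84  0.13  2.09 -0.41  0.24 -0.37]
```

Call:
{"op": "drive_tool", "data": {
  "deltas": [
    [[0,0,0],[0.6,0.1,0.06],3],
    [[0,0,0],[0.5,0,0],3],
    [[0,0,0],[0.2,0,0],3],
    [[0,0,0],[0,0,0],3],
    [[0,0,0],[0,0,0],3],
    [[0,0,0],[0,0,0],3]
  ]
}}

```text
clock: 22.38
tool_pos: [0.4415, 0.2214, 0.0624]
eef_rot: [-0.551, -0.442, 0.553, -0.442]
contact_force: [0.6, 0.0, -0.6]
opening: 0.403
```

Run:
```python
from h import *
mean_pose(2);print(r.get_state()["contact_force"].round(1))
go(.4422,.2216,.0616,-12.6)
```

```text
mean [0.4416 0.2214 0.0625] sd mm [0. 0. 0.]
[-0.8 -0.4 -1.3]
turn [0.  0.1 0.1] shift(in target axes)cm [ 0.09  0.06 -0.03] in current axes [ 0.09  0.06 -0.03] t 22.48 q [-0.62  0.86  0.11  2.09 -0.41  0.21 -0.37]
```

Call:
{"op": "drive_tool", "data": {
  "deltas": [
    [[0,0,0],[0.1,0.06,0],3],
    [[0,0,0],[0,0,0],3],
    [[0,0,0],[0,0,0],3],
    [[0,0,0],[0,0,0],5.5],
    [[0,0,0],[0,0,0],5.5],
    [[0,0,0],[0,0,0],6],
    [[0,0,0],[0,0,0],6],
    [[0,0,0],[0,0,0],6]
  ]
}}

```text
clock: 23.15
tool_pos: [0.4421, 0.2212, 0.0614]
eef_rot: [-0.551, -0.442, 0.553, -0.442]
contact_force: [-0.1, -0.6, 0.4]
opening: 0.678
```

Call:
{"op": "drive_tool", "data": {
  "deltas": [
    [[0,0,0],[-1.5,0,0],6],
    [[0,0,0],[-2.5,0,0],6],
    [[0,0,0],[-3.5,0,0],8.8],
    [[0,0,0],[-3,0,0],8.8],
    [[0,0,0],[-2,0,0],8.8],
    [[0,0,0],[-1,0,0],8.8],
    [[0,0,0],[0,0,0],8.8],
    [[0,0,0],[0,0,0],8.8],
    [[0,0,0],[0,0,0],8.8]
  ]
}}

```text
clock: 23.9
tool_pos: [0.4418, 0.2213, 0.1956]
eef_rot: [-0.55, -0.443, 0.553, -0.442]
contact_force: [0.3, 0.3, 0.2]
opening: 1.003
```

Run:
```python
from h import *
mean_pose(1)
img,c=cam("wrist");cv2.imwrite("pics/w9.png",img[:,:,::-1])
q=p(c,[[.4425,.2228,.081]])[0];q2=p(c,[[.4751,.3692,.081]])[0];print(q,q2)
I=img.astype(int)
for t in(190,205):
 for Q in(q,q2):print(rect(w(c,blob((I[...,0]>t)&(I[...,0]-I[...,2]>20)&(I[...,0]-I[...,2]<75),Q),.081)))
go(.478,-.27,.25,-16)
```

```text
mean [0.4417 0.2212 0.1954] sd mm [0. 0. 0.]
[316.8194818  203.77750416] [316.69475226 -13.92313897]
(array([0.4428, 0.2223]), (34.8, 34.2), -59.8)
(array([0.4365, 0.1932]), (634.9, 346.6), -12.4)
(array([0.4429, 0.2221]), (34.3, 34.2), -58.1)
(array([0.4365, 0.1932]), (634.9, 346.6), -12.4)
turn [3.4 0.2 0.2] shift(in target axes)cm [-5.47 17.02 46.21] in current axes [-5.37 14.21 47.16] t 24.0 q [-0.74  0.63  0.29  2.02 -0.33  0.54 -0.43]
```

View pics/w9.png

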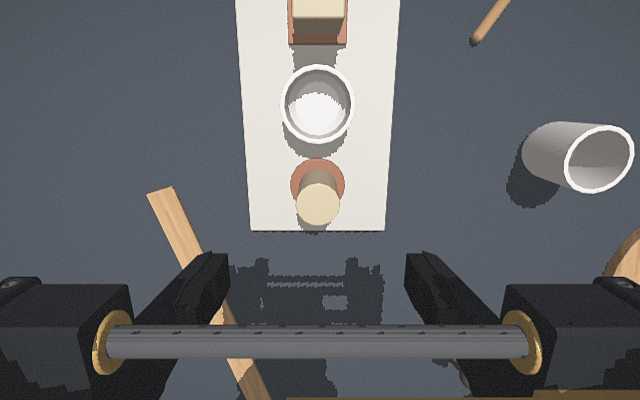

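The round post is on its tile, 0.5 mm off. The slab is next.

Call:
{"op": "drive_tool", "data": {
  "deltas": [
    [[0,0,0],[-0.5,0.5,1.8],8.8],
    [[0,0,0],[-0.5,1,3.2],8.8],
    [[0,0,0],[-0.5,1.1,3.7],8.8],
    [[0,0,0],[-0.5,1.1,3.7],8.8],
    [[0,0,0],[-0.5,1.1,3.7],8.8],
    [[0,0,0],[-0.5,1.1,3.7],8.8],
    [[0,0,0],[-0.5,1.1,3.7],8.8],
    [[0,0,0],[-0.5,1.1,3.7],8.8],
    [[0,0,0],[-0.5,1.1,3.7],8.8],
    [[0,0,0],[-0.5,1.1,3.7],8.8],
    [[0,0,0],[-0.4,1.1,3.7],8.8],
    [[0,0,0],[0,1.1,3.7],8.8]
  ]
}}

```text
clock: 25.0
tool_pos: [0.4728, -0.2177, 0.2506]
eef_rot: [-0.551, -0.442, 0.553, -0.442]
contact_force: [-0.2, 0.1, 0.1]
opening: 0.999
```

Call:
{"op": "drive_tool", "data": {
  "deltas": [
    [[1.7,0,0],[0,1,3],8.8],
    [[1.7,0,0],[0,0.6,1.5],8.8],
    [[0,0,0],[0,0,0.7],8.8],
    [[0,0,0],[0,0,0],8.8],
    [[0,0,0],[0,0,0],8.8],
    [[0,0,0],[0,0,0],8.8],
    [[0,0,0],[0,0,0],8.8],
    [[0,0,0],[0,0,0],8.8]
  ]
}}

```text
clock: 25.67
tool_pos: [0.4768, -0.2683, 0.2509]
eef_rot: [-0.563, -0.427, 0.565, -0.426]
contact_force: [-0.5, -0.5, 0.7]
opening: 0.998
```

Run:
```python
from h import *
mean_pose(2)
img,c=cam("wrist");cv2.imwrite("pics/w10.png",img[:,:,::-1]);np.savez("pics/w10",img=img,E=c[3],k=c[:3])
q=p(c,[[.478,-.305,.012]])[0];I=img.astype(int);print(q,img[int(q[1]),int(q[0])])
for t in(150,180,200):
  R1=rect(w(c,blob(I[...,0]>t,q),.012));print(R1)
go(*R1[0],.018,R1[2]-90)
```

```text
mean [ 0.4768 -0.2688  0.251 ] sd mm [0.  0.2 0. ]
[325.66635111 201.38718718] [242 233 212]
(array([ 0.4776, -0.304 ]), (208.4, 55.5), 73.0)
(array([ 0.4781, -0.3024]), (204.8, 55.2), 73.0)
(array([ 0.478 , -0.3025]), (204.6, 55.0), 73.0)
turn [1.1 0.1 0.1] shift(in target axes)cm [23.3   1.1   3.15] in current axes [23.3   1.08  3.13] t 25.82 q [ 0.28  0.6   0.25  1.81 -0.2   0.76  0.35]
```

View pics/w10.png

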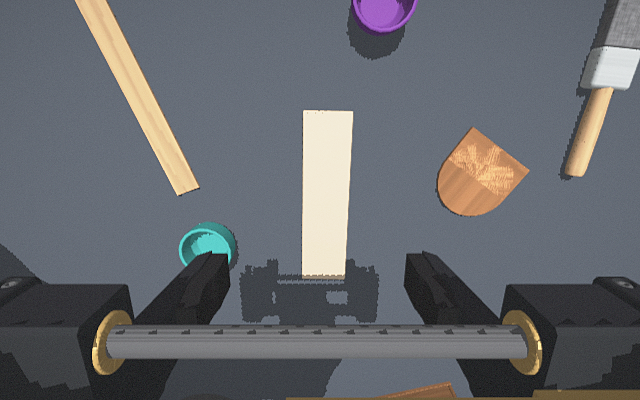

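The slab is at (327,193), fully visible, heading 73°. The bottom end is partly in shadow, so I take its centre as (0.4775, −0.3045).

Call:
{"op": "drive_tool", "data": {
  "deltas": [
    [[1,0,0],[1.5,0.3,0.8],8.8],
    [[0,0,0],[3,0.4,1.2],8.8],
    [[0,0,0],[3.7,0.4,1.35],8.8],
    [[0,0,0],[3.7,0,0],8.8],
    [[0,0,0],[3.7,0,0],8.8],
    [[0,0,0],[3,0,0],8.8],
    [[0,0,0],[2,0,0],8.8],
    [[0,0,0],[1.4,0,0],8.8],
    [[0,0,0],[0,0,0],8.8],
    [[0,0,0],[0,0,0],8.8],
    [[0,0,0],[0,0,0],8.8],
    [[0,0,0],[0,0,0],8.8]
  ]
}}

```text
clock: 26.82
tool_pos: [0.4777, -0.3059, 0.0323]
eef_rot: [-0.568, -0.42, 0.569, -0.421]
contact_force: [-0.3, 0.0, 0.2]
opening: 0.999
```

Run:
```python
from h import *
mean_pose(2)
img,c=cam("wrist");I=img.astype(int);cv2.imwrite("pics/w11.png",img[:,:,::-1])
q=p(c,[[.49,-.26,.012]])[0]
P=w(c,blob(I[...,0]>160,q),.012);a=np.radians(73);u=np.array([np.cos(a),np.sin(a)]);v=np.array([-u[1],u[0]])
print(q,rect(P),"far end along axis, from nominal centre mm",((P-[.4775,-.3045])@u).max()*1e3,"lateral",((P-[.4775,-.3045])@v).min()*1e3,((P-[.4775,-.3045])@v).max()*1e3)
go(.4775,-.3045,.0125,-17)
```

```text
mean [ 0.4776 -0.3058  0.0322] sd mm [0.1 0.  0.1]
[312.05562922 172.8724632 ] (array([ 0.4897, -0.2644]), (123.6, 55.0), 73.0) far end along axis, from nominal centre mm 103.64651547191366 lateral -27.448581615794758 27.573144765869994
turn [0.  0.1 0. ] shift(in target axes)cm [ 1.95 -0.03 -0.11] in current axes [ 1.95 -0.03 -0.12] t 26.97 q [ 0.42  0.96  0.11  1.88 -0.28  0.32  0.46]
```

Call:
{"op": "drive_tool", "data": {
  "deltas": [
    [[0,0,0],[1,0,0],8.8],
    [[0,0,0],[0.7,0,0],8.8],
    [[0,0,0],[0.25,0,0],8.8],
    [[0,0,0],[0,0,0],8.8],
    [[0,0,0],[0,0,0],8.8]
  ]
}}

```text
clock: 27.38
tool_pos: [0.4766, -0.3051, 0.0116]
eef_rot: [-0.567, -0.421, 0.569, -0.42]
contact_force: [-1.4, 1.5, 8.0]
opening: 0.995
```

Run:
```python
from h import *
mean_pose(1);print(r.get_state()["contact_force"].round(1));go(.4774,-.3055,.0125,-17)
```

```text
mean [ 0.4766 -0.3051  0.0116] sd mm [0. 0. 0.]
[-2.3  1.3  8. ]
turn [0.  0.1 0.1] shift(in target axes)cm [-0.09  0.08  0.01] in current axes [-0.09  0.08  0.01] t 27.43 q [ 0.43  0.99  0.1   1.88 -0.28  0.29  0.46]
```

Call:
{"op": "drive_tool", "data": {
  "deltas": [
    [[0,0,0],[0,0,0],5],
    [[0,0,0],[0,0,0],5],
    [[0,0,0],[0,0,0],5],
    [[0,0,0],[0,0,0],5],
    [[0,0,0],[0,0,0],5],
    [[0,0,0],[0,0,0],5],
    [[0,0,0],[0,0,0],5],
    [[0,0,0],[0,0,0],5]
  ],
  "force": 35
}}

```text
clock: 28.1
tool_pos: [0.4775, -0.3058, 0.0115]
eef_rot: [-0.568, -0.42, 0.569, -0.421]
contact_force: [4.0, -1.8, 4.2]
opening: 0.63
```

Run:
```python
from h import *
mean_pose(1);s=r.get_state();print(s["contact_force"].round(1),s["opening"]*88,s["q"].round(2))
```

```text
mean [ 0.4775 -0.3058  0.0115] sd mm [0. 0. 0.]
[ 3.5 -2.   3.1] 55.650848719238695 [ 0.43  0.99  0.1   1.88 -0.28  0.28  0.46]
```

Call:
{"op": "drive_tool", "data": {
  "deltas": [
    [[0,0,0],[-1,0,0],5],
    [[0,0,0],[-2,0,0],5],
    [[0,0,0],[-3,0,0],5],
    [[0,0,0],[-3.5,0,0],5],
    [[0,0,0],[-3.5,0,0],5],
    [[0,0,0],[-2.5,0,0],5],
    [[0,0,0],[-1.5,0,0],5],
    [[0,0,0],[-0.5,0,0],5],
    [[0,0,0],[0,0,0],5],
    [[0,0,0],[0,0,0],5]
  ]
}}

```text
clock: 28.98
tool_pos: [0.4758, -0.3042, 0.1854]
eef_rot: [-0.567, -0.422, 0.57, -0.419]
contact_force: [-0.1, -0.4, -1.6]
opening: 0.626
```

Run:
```python
from h import *
mean_pose(1);print(r.get_state()["opening"]*88)
img,c=cam("wrist");cv2.imwrite("pics/w12.png",img[:,:,::-1])
go(.4588,.296,.185,-12.6)
```

```text
mean [ 0.4758 -0.3041  0.1849] sd mm [0. 0. 0.]
55.831565430867826
turn [-4.4  0.   0.3] shift(in target axes)cm [-2.000e-02 -1.477e+01 -5.820e+01] in current axes [ 5.000e-02 -1.916e+01 -5.691e+01] t 29.08 q [ 0.36  0.71  0.21  1.82 -0.23  0.64  0.42]
```

View pics/w12.png

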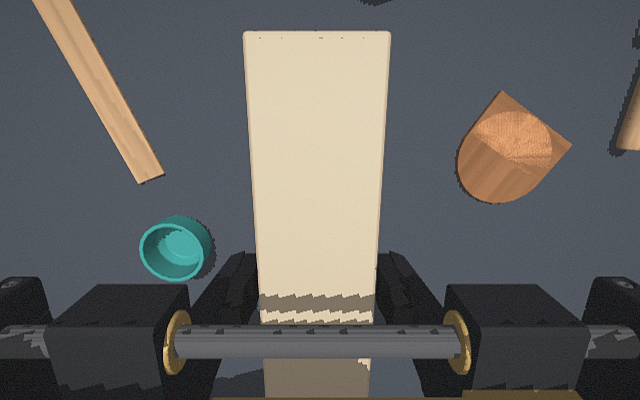

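The slab is held level and symmetric, its far edge at row 32.

Call:
{"op": "drive_tool", "data": {
  "deltas": [
    [[-2.2,0,0],[0,0,0],5],
    [[-2.2,0,0.3],[0,0,0],5],
    [[0,0,0],[0,-0.3,-1.2],5],
    [[0,0,0],[0,-0.6,-2.4],5],
    [[0,0,0],[0,-0.9,-3.4],5],
    [[0,0,0],[0,-0.9,-3.6],5],
    [[0,0,0],[0,-0.9,-3.6],5],
    [[0,0,0],[0,-0.9,-3.6],5],
    [[0,0,0],[0,-0.9,-3.6],5],
    [[0,0,0],[0,-0.9,-3.6],5],
    [[0,0,0],[0,-0.9,-3.6],5],
    [[0,0,0],[0,-0.9,-3.6],5]
  ]
}}

```text
clock: 30.08
tool_pos: [0.4667, 0.0293, 0.1849]
eef_rot: [-0.551, -0.441, 0.552, -0.443]
contact_force: [0.9, 0.3, -2.5]
opening: 0.629
```

Call:
{"op": "drive_tool", "data": {
  "deltas": [
    [[0,0,0],[0,-0.9,-3.6],5],
    [[0,0,0],[0,-0.9,-3.6],5],
    [[0,0,0],[0,-0.9,-3.6],5],
    [[0,0,0],[0,-0.9,-3.6],5],
    [[0,0,0],[0,-0.9,-3.4],5],
    [[0,0,0],[0,-0.8,-2.9],5],
    [[0,0,0],[0,-0.6,-2.2],5],
    [[0,0,0],[0,-0.5,-1.6],5],
    [[0,0,0],[0,-0.3,-1],5],
    [[0,0,0],[0,0,0],5],
    [[0,0,0],[0,0,0],5],
    [[0,0,0],[0,0,0],5]
  ]
}}

```text
clock: 31.08
tool_pos: [0.4583, 0.2883, 0.1847]
eef_rot: [-0.552, -0.44, 0.553, -0.443]
contact_force: [0.2, -0.0, -1.7]
opening: 0.633
```

Run:
```python
from h import *
mean_pose(3);print(r.get_state()["opening"]*88)
go(.4588,.296,.0935,-12.6)
img,c=cam("wrist");cv2.imwrite("pics/w13.png",img[:,:,::-1])
```

```text
mean [0.4587 0.2883 0.185 ] sd mm [0.1 0.2 0.1]
55.43812209085919
turn [-0.1  0.1 -0.2] shift(in target axes)cm [ 9.16 -0.15 -0.73] in current axes [ 9.15 -0.18 -0.75] t 31.23 q [-0.86  0.7   0.36  1.9  -0.41  0.61 -0.46]
```

Call:
{"op": "drive_tool", "data": {
  "deltas": [
    [[0,0,0],[1,-0.05,-0.25],5],
    [[0,0,0],[1.8,-0.05,-0.25],5],
    [[0,0,0],[2,-0.05,-0.25],5],
    [[0,0,0],[1.5,0,0],5],
    [[0,0,0],[0.8,0,0],5],
    [[0,0,0],[0.4,0,0],5],
    [[0,0,0],[0,0,0],5],
    [[0,0,0],[0,0,0],5],
    [[0,0,0],[0,0,0],5]
  ]
}}

```text
clock: 32.03
tool_pos: [0.4594, 0.2978, 0.1107]
eef_rot: [0.553, 0.441, -0.551, 0.444]
contact_force: [0.8, -0.5, -1.3]
opening: 0.632
```

Run:
```python
from h import *
mean_pose(2)
go(.4588,.296,.0928,-12.6)
img,c=cam("wrist");cv2.imwrite("pics/w14.png",img[:,:,::-1]);I=img.astype(int)
s,m=pose();m_=(I[...,0]-I[...,2]>20)&(I[...,0]-I[...,2]<75)&(I[...,0]>150)
P=blob(m_,(317,150));W=w(c,P,s["tool_pos"][2]+.0005)
a=np.radians(77.4);u=np.array([np.cos(a),np.sin(a)]);d=W-[.4588,.296]
print("far end along",(d@u).max()*1e3,"px",P.min(0),P.max(0))
far=W[(d@u)<.1];k=np.array([[x,y] for x,y in W if -.0<np.dot([x-.4588,y-.296],u)<.095]);e=k-[.4588,.296];n=e@[-u[1],u[0]];t=e@u
for sgn in(1,-1):
  f=np.polyfit(t[n*sgn>.02],n[n*sgn>.02],1);print("edge",f)
```

```text
mean [0.4593 0.2979 0.1107] sd mm [0. 0. 0.]
turn [ 0.   0.  -0.2] shift(in target axes)cm [ 1.79 -0.01  0.2 ] in current axes [ 1.79 -0.02  0.2 ] t 32.13 q [-0.82  0.82  0.28  1.93 -0.47  0.45 -0.42]
far end along 106.91145417348893 px [242.  31.] [390. 298.]
edge [0.00065632 0.02652757]
edge [-0.00075535 -0.02792126]
```

View pics/w14.png

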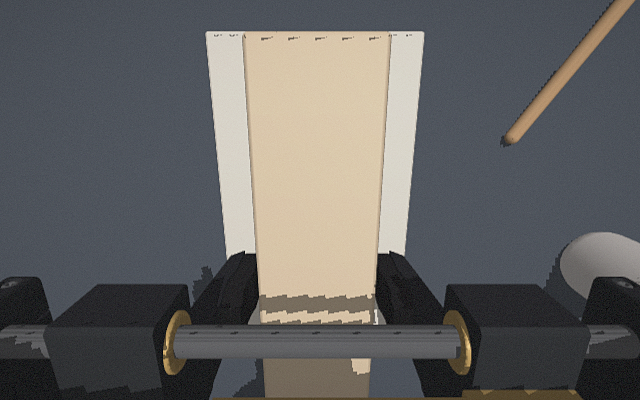

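Call:
{"op": "drive_tool", "data": {
  "deltas": [
    [[0,0,0],[0.6,-0.05,0.2],5],
    [[0,0,0],[0.6,0,0],5],
    [[0,0,0],[0.3,0,0],5],
    [[0,0,0],[0.15,0,0],5],
    [[0,0,0],[0,0,0],5],
    [[0,0,0],[0,0,0],5]
  ]
}}

```text
clock: 32.68
tool_pos: [0.458, 0.2957, 0.0933]
eef_rot: [0.552, 0.441, -0.552, 0.444]
contact_force: [-0.5, 0.5, -1.9]
opening: 0.63
```

Run:
```python
from h import *
mean_pose(2);s=r.get_state();print(s["contact_force"].round(1),s["moment"].round(2))
go(.4588,.296,.0928,-12.6)
```

```text
mean [0.458  0.2958 0.0934] sd mm [0. 0. 0.]
[ 0.2 -0.1 -1.9] [-0.12  0.04 -0.02]
turn [ 0.   0.1 -0.2] shift(in target axes)cm [ 0.07  0.07 -0.03] in current axes [ 0.07  0.07 -0.03] t 32.78 q [-0.81  0.85  0.25  1.94 -0.48  0.41 -0.41]
```

Call:
{"op": "drive_tool", "data": {
  "deltas": [
    [[0,0,0],[0.08,0,0],5],
    [[0,0,0],[0,0,0],5],
    [[0,0,0],[0.05,0,0],5],
    [[0,0,0],[0,0,0],5],
    [[0,0,0],[0,0,0],5]
  ]
}}

```text
clock: 33.2
tool_pos: [0.458, 0.2958, 0.0925]
eef_rot: [0.552, 0.441, -0.551, 0.443]
contact_force: [-2.0, -1.6, 3.7]
opening: 0.627
```

Run:
```python
from h import *
mean_pose(1);s=r.get_state();print(s["contact_force"].round(1),s["moment"].round(2))
```

```text
mean [0.458  0.2958 0.0925] sd mm [0. 0. 0.]
[-1.7 -0.3  4.4] [-0.16  0.46  0.04]
```

Call:
{"op": "drive_tool", "data": {
  "deltas": [
    [[0,0,0],[0,0,0],5.9],
    [[0,0,0],[0,0,0],6.3],
    [[0,0,0],[0,0,0],7],
    [[0,0,0],[0,0,0],8],
    [[0,0,0],[0,0,0],8],
    [[0,0,0],[0,0,0],8]
  ]
}}

```text
clock: 33.75
tool_pos: [0.4579, 0.2957, 0.092]
eef_rot: [0.552, 0.441, -0.552, 0.443]
contact_force: [-0.1, -0.5, -0.2]
opening: 0.904
```

Call:
{"op": "drive_tool", "data": {
  "deltas": [
    [[0,0,0],[-1,0,0],8.2],
    [[0,0,0],[-2,0,0],8.2],
    [[0,0,0],[-3,0,0],8.8],
    [[0,0,0],[-3,0,0],8.8],
    [[0,0,0],[-2.5,0,0],8.8],
    [[0,0,0],[-1.5,0,0],8.8],
    [[0,0,0],[0,0,0],8.8],
    [[0,0,0],[0,0,0],8.8],
    [[0,0,0],[0,0,0],8.8]
  ]
}}

```text
clock: 34.5
tool_pos: [0.4569, 0.296, 0.2216]
eef_rot: [-0.551, -0.441, 0.552, -0.443]
contact_force: [-0.5, 0.3, -0.1]
opening: 0.997
```

Run:
```python
from h import *
mean_pose(1)
img,c=cam("wrist");cv2.imwrite("pics/w15.png",img[:,:,::-1]);I=img.astype(int)
m_=(I[...,0]-I[...,2]>15)&(I[...,0]-I[...,2]<75)&(I[...,0]>150);q=p(c,[[.462,.31,.093]])[0]
P=w(c,blob(m_,q),.093);print(rect(P))
a=np.radians(77.4);u=np.array([np.cos(a),np.sin(a)]);d=P-[.4588,.296];print((d@u).min(),(d@u).max(),(d@[-u[1],u[0]]).min(),(d@[-u[1],u[0]]).max())
go(.672,.22,.2,-12.6)
```

```text
mean [0.4567 0.2958 0.2211] sd mm [0. 0. 0.]
(array([0.4617, 0.3098]), (181.0, 56.2), 77.4)
-0.0763637097032205 0.10460020847292748 -0.027949982213948295 0.0282980154389702
turn [ 0.   0.2 -0.1] shift(in target axes)cm [ 2.1  22.66  2.7 ] in current axes [ 2.14 22.66  2.7 ] t 34.6 q [-0.9   0.66  0.41  1.86 -0.38  0.7  -0.5 ]
```

View pics/w15.png

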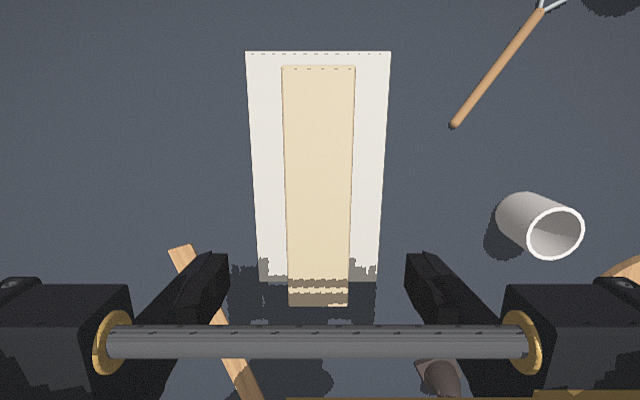

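The slab is centred and in line with the shelf to under 0.5 mm. The tumbler is at (540,225).

Call:
{"op": "drive_tool", "data": {
  "deltas": [
    [[0,0,0],[0.2,1.5,0.3],8.8],
    [[0,0,0],[0.3,3,0.3],8.8],
    [[0,0,0],[0.3,3.7,0.4],8.8],
    [[0,0,0],[0.3,3.7,0.4],8.8],
    [[0,0,0],[0.3,3.7,0.4],8.8],
    [[0,0,0],[0.3,3.1,0.4],8.8],
    [[0,0,0],[0.3,2.3,0.3],8.8],
    [[0,0,0],[0,1.3,0.2],8.8],
    [[0,0,0],[0,0.4,0],8.8],
    [[0,0,0],[0,0,0],8.8],
    [[0,0,0],[0,0,0],8.8],
    [[0,0,0],[0,0,0],8.8]
  ]
}}

```text
clock: 35.6
tool_pos: [0.6719, 0.2215, 0.2025]
eef_rot: [-0.551, -0.442, 0.552, -0.443]
contact_force: [-0.6, -0.4, 0.2]
opening: 1.001
```

Run:
```python
from h import *
from scipy.optimize import least_squares
mean_pose(3)
img,c=cam("wrist");cv2.imwrite("pics/w16.png",img[:,:,::-1]);I=img.astype(int)
q=p(c,[[.670,.204,.066]])[0];print(q,img[int(q[1]),int(q[0])])
m=(I.min(2)>95)&(I.max(2)-I.min(2)<45)
B=blob(m,q);print(B.min(0),B.max(0))
wd=[(y,np.ptp(B[B[:,1]==y,0])) for y in range(int(B[:,1].min()),int(B[:,1].max())+1)];ym=max(wd,key=lambda t:t[1])[0]
L=B[B[:,1]>=ym+4];W=w(c,L,.066)
f=least_squares(lambda a:np.hypot(*(W-a[:2]).T)-a[2],[.67,.204,.028],loss="soft_l1",f_scale=.0005)
g=least_squares(lambda a:np.hypot(*(W-a[:2]).T)-.0278,[.67,.204],loss="soft_l1",f_scale=.0005)
print("free",f.x.round(4),"fixed r",g.x.round(4),ym)
go(*g.x,.04,-12.6)
```

```text
mean [0.6723 0.2214 0.203 ] sd mm [0.2 0.1 0.1]
[316.92019314 216.95340531] [247 247 247]
[ 0. 15.] [595. 323.]
free [0.6931 0.3748 0.2489] fixed r [0.6681 0.1767] 121
turn [ 0.1  0.1 -0.2] shift(in target axes)cm [16.32  0.52  4.43] in current axes [16.32  0.47  4.41] t 35.8 q [-0.56  0.89  0.38  1.35 -0.36  0.98 -0.33]
```

View pics/w16.png

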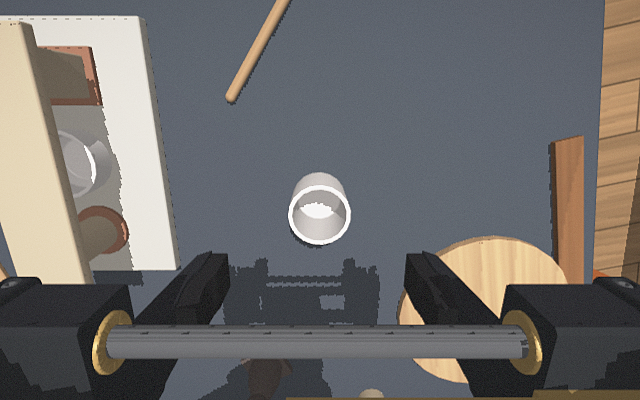

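The tumbler's rim is at about (320,214), and both posts show under the slab. My mask leaked, so I'll refit it within a region of interest.

Run:
```python
from h import *
from scipy.optimize import least_squares
img,c=cam("wrist");I=img.astype(int);mean_pose(1)
for t in(150,170,200,220):
  m=np.zeros((400,640),bool);m[160:250,270:370]=(I.min(2)>t)[160:250,270:370]
  m=cv2.morphologyEx(m.astype(np.uint8),cv2.MORPH_CLOSE,np.ones((3,3)))
  cs,_=cv2.findContours(m,cv2.RETR_EXTERNAL,cv2.CHAIN_APPROX_NONE);B=max(cs,key=cv2.contourArea)[:,0].astype(float)
  L=B[B[:,1]>=215];W=w(c,L,.066)
  f=least_squares(lambda a:np.hypot(*(W-a[:2]).T)-a[2],[.67,.204,.028],loss="soft_l1",f_scale=.0005)
  g=least_squares(lambda a:np.hypot(*(W-a[:2]).T)-.0277,[.67,.204],loss="soft_l1",f_scale=.0005)
  print(t,B.min(0),B.max(0),"free",f.x.round(4),"fixed r",g.x.round(4))
go(*g.x,.035,-12.6)
```

```text
mean [0.673  0.2207 0.2032] sd mm [0. 0. 0.]
150 [288. 172.] [349. 244.] free [0.6721 0.2046 0.0272] fixed r [0.6722 0.2053]
170 [288. 173.] [349. 244.] free [0.6721 0.2049 0.0271] fixed r [0.6723 0.2056]
200 [288. 182.] [349. 243.] free [0.6721 0.205  0.0271] fixed r [0.6723 0.2057]
220 [288. 185.] [349. 243.] free [0.6721 0.205  0.027 ] fixed r [0.6723 0.2058]
turn [ 0.1  0.1 -0.2] shift(in target axes)cm [16.82  0.26  1.47] in current axes [16.82  0.21  1.44] t 35.9 q [-0.56  0.89  0.38  1.34 -0.36  0.98 -0.33]
```

Call:
{"op": "drive_tool", "data": {
  "deltas": [
    [[0,0,0],[1.5,0.05,0.4],7.6],
    [[0,0,0],[3,0.1,0.5],7.6],
    [[0,0,0],[3.5,0.1,0.55],7.6],
    [[0,0,0],[3,0,0],7.6],
    [[0,0,0],[0,0,0],7.6],
    [[0,0,0],[2.5,0,0],7.6],
    [[0,0,0],[2,0,0],7.6],
    [[0,0,0],[1.2,0,0],7.6],
    [[0,0,0],[0,0,0],7.6],
    [[0,0,0],[0,0,0],7.6],
    [[0,0,0],[0,0,0],7.6]
  ]
}}

```text
clock: 36.82
tool_pos: [0.6743, 0.2055, 0.0379]
eef_rot: [0.553, 0.441, -0.551, 0.444]
contact_force: [0.1, -1.1, 0.8]
opening: 0.861
```

Call:
{"op": "drive_tool", "data": {
  "deltas": [
    [[0,0,0],[0,0,0],4.5],
    [[0,0,0],[0,0,0],4.5],
    [[0,0,0],[0,0,0],4.5],
    [[0,0,0],[0,0,0],4.5],
    [[0,0,0],[0,0,0],4.5],
    [[0,0,0],[0,0,0],4.5],
    [[0,0,0],[0,0,0],4.5]
  ],
  "force": 20
}}

```text
clock: 37.4
tool_pos: [0.6731, 0.2055, 0.0368]
eef_rot: [0.552, 0.441, -0.551, 0.443]
contact_force: [-1.2, 0.1, 6.5]
opening: 0.628
```

Run:
```python
from h import *
s=r.get_state();print(s["contact_force"].round(1),s["opening"]*88)
a=mean_pose(1);d=np.array([.6722,.2053])-a[:2];print("offset y,z mm",d@[.976,-.218]*1e3,d@[-.218,-.976]*1e3)
go(.4425,.2228,.22,-12.6)
```

```text
[-1.2  0.1  6.5] 55.270994032295754
mean [0.6731 0.2055 0.0368] sd mm [0. 0. 0.]
offset y,z mm -0.8356213861405611 0.3914349033648805
turn [ 0.   0.1 -0.2] shift(in target axes)cm [-18.32 -22.88   3.34] in current axes [-18.39 -22.83   3.35] t 37.45 q [-0.51  1.08  0.3   1.44 -0.42  0.68 -0.25]
```

Call:
{"op": "drive_tool", "data": {
  "deltas": [
    [[0,0,0],[-1,0,0],4.5],
    [[0,0,0],[-2,0,0],4.5],
    [[0,0,0],[-3,0,0],4.5],
    [[0,0,0],[-3.5,0,0],4.5],
    [[0,0,0],[-3.5,0,0],4.5],
    [[0,0,0],[-2.5,0,0],4.5],
    [[0,0,0],[-1.8,0,0],4.5],
    [[0,0,0],[-1,0,0],4.5],
    [[0,0,0],[0,0,0],4.5],
    [[0,0,0],[0,0,0],4.5]
  ]
}}

```text
clock: 38.28
tool_pos: [0.6722, 0.2056, 0.2184]
eef_rot: [-0.552, -0.441, 0.552, -0.443]
contact_force: [-0.5, 0.1, -2.5]
opening: 0.625
```

Call:
{"op": "drive_tool", "data": {
  "deltas": [
    [[0,0,0],[0,-1,0.2],4.5],
    [[0,0,0],[0,-2,0.3],4.5],
    [[0,0,0],[0,-3,0.4],4.5],
    [[0,0,0],[0,-3.4,0.5],4.5],
    [[0,0,0],[0,-3.4,0.5],4.5],
    [[0,0,0],[0,-3.4,0.5],4.5],
    [[0,0,0],[0,-2.8,0.4],4.5],
    [[0,0,0],[0,-2,0.3],4.5],
    [[0,0,0],[0,-1.3,0.2],4.5],
    [[0,0,0],[0,-0.6,0],4.5],
    [[0,0,0],[0,0,0],4.5],
    [[0,0,0],[0,0,0],4.5]
  ]
}}

```text
clock: 39.28
tool_pos: [0.4423, 0.2233, 0.2177]
eef_rot: [0.552, 0.441, -0.552, 0.444]
contact_force: [0.0, 0.8, -2.2]
opening: 0.628
```

Run:
```python
from h import *
mean_pose(4);print(r.get_state()["opening"]*88)
go(.4427,.2224,.1300,-12.6)
```

```text
mean [0.443  0.2231 0.218 ] sd mm [0.1 0.1 0.1]
54.97122508307747
turn [-0.   0.1 -0.2] shift(in target axes)cm [ 8.81 -0.01  0.06] in current axes [ 8.81 -0.05  0.05] t 39.48 q [-0.8   0.6   0.39  2.   -0.38  0.6  -0.38]
```

Call:
{"op": "drive_tool", "data": {
  "deltas": [
    [[0,0,-0.2],[1,0,0],4.5],
    [[0,0,0],[1.7,0,0],4.5],
    [[0,0,0],[2,0,0],4.5],
    [[0,0,0],[1.5,0,0],4.5],
    [[0,0,0],[0.8,0,0],4.5],
    [[0,0,0],[0.3,0,0],4.5],
    [[0,0,0],[0,0,0],4.5],
    [[0,0,0],[0,0,0],4.5],
    [[0,0,0],[0,0,0],4.5]
  ]
}}

```text
clock: 40.23
tool_pos: [0.4424, 0.2233, 0.1459]
eef_rot: [-0.552, -0.442, 0.552, -0.443]
contact_force: [-0.7, -0.5, -0.8]
opening: 0.632
```

Run:
```python
from h import *
mean_pose(2)
go(.4427,.2224,.1300,-12.6)
```

```text
mean [0.4423 0.2234 0.146 ] sd mm [0.1 0.  0. ]
turn [ 0.  0. -0.] shift(in target axes)cm [1.59 0.06 0.08] in current axes [1.6  0.06 0.08] t 40.33 q [-0.73  0.72  0.28  2.06 -0.46  0.42 -0.32]
```

Call:
{"op": "drive_tool", "data": {
  "deltas": [
    [[0,0,0],[0.6,0.06,0.08],4.5],
    [[0,0,0],[0.5,0,0],4.5],
    [[0,0,0],[0.3,0,0],4.5],
    [[0,0,0],[0.15,0,0],4.5],
    [[0,0,0],[0,0,0],4.5],
    [[0,0,0],[0,0,0],4.5]
  ]
}}

```text
clock: 40.83
tool_pos: [0.442, 0.222, 0.1297]
eef_rot: [-0.551, -0.442, 0.553, -0.442]
contact_force: [-0.5, -0.4, 1.4]
opening: 0.631
```

Run:
```python
from h import *
mean_pose(2);print(r.get_state()["contact_force"].round(1))
go(.4427,.2224,.1298,-12.6)
```

```text
mean [0.442  0.222  0.1298] sd mm [0. 0. 0.]
[-0.9 -0.7  1.1]
turn [0.  0.1 0. ] shift(in target axes)cm [-0.    0.06 -0.05] in current axes [-0.    0.06 -0.05] t 40.93 q [-0.71  0.75  0.25  2.07 -0.47  0.38 -0.3 ]
```

Touching lightly and within 0.8 mm. Releasing.

Call:
{"op": "drive_tool", "data": {
  "deltas": [
    [[0,0,0],[0,0,0],5.8],
    [[0,0,0],[0,0,0],6.3],
    [[0,0,0],[0,0,0],7],
    [[0,0,0],[0,0,0],8],
    [[0,0,0],[0,0,0],8],
    [[0,0,0],[0,0,0],8]
  ]
}}

```text
clock: 41.43
tool_pos: [0.4423, 0.2222, 0.1298]
eef_rot: [-0.551, -0.442, 0.552, -0.443]
contact_force: [-0.3, -0.5, 0.2]
opening: 0.909
```

Call:
{"op": "drive_tool", "data": {
  "deltas": [
    [[0,0,0],[-1,0,0],8],
    [[0,0,0],[-2,0,0],8],
    [[0,0,0],[-3,0,0],8.8],
    [[0,0,0],[-3,0,0],8.8],
    [[0,0,0],[-2,0,0],8.8],
    [[0,0,0],[-1,0,0],8.8],
    [[0,0,0],[0,0,0],8.8],
    [[0,0,0],[0,0,3],8.8],
    [[0,0,0],[0,0,3],8.8],
    [[0,0,0],[0,0,1],8.8],
    [[0,0,0],[0,0,0],8.8],
    [[0,0,0],[0,0,0],8.8]
  ]
}}

```text
clock: 42.43
tool_pos: [0.4271, 0.1543, 0.2495]
eef_rot: [-0.551, -0.442, 0.553, -0.442]
contact_force: [-0.8, -0.2, -0.4]
opening: 0.999
```

Run:
```python
from h import *
a,c=cam("wrist");b,_=cam("scene");b2,ct=cam("top")
print("tumbler top px expected wrist",p(c,[[.4425,.2228,.159]]),"top",p(ct,[[.4425,.2228,.159],[.694,.077,.0],[.558,.002,.04],[.68,-.089,.03]]).round())
x=np.hstack([a[:330,120:520],b[150:350,320:560].repeat(1,0) if 0 else cv2.resize(b[150:350,300:540],(396,330))])
cv2.imwrite("pics/fin.png",x[:,:,::-1])
I=a.astype(int);q=p(c,[[.4425,.2228,.159]])[0]
cv2.imwrite("pics/top2.png",b2[:,:,::-1])
o=cv2.imread("pics/top0.png")[:,:,::-1].astype(int);D=np.abs(o-b2).max(2)
print("diff at figurine, short:",D[175:200,308:332].mean(),D[138:160,340:362].mean())
```

```text
tumbler top px expected wrist [[315.79861862 116.79218111]] top [[237. 224.]
 [296. 143.]
 [320. 187.]
 [351. 147.]]
diff at figurine, short: 5.513333333333334 7.677685950413223
```

View pics/fin.png

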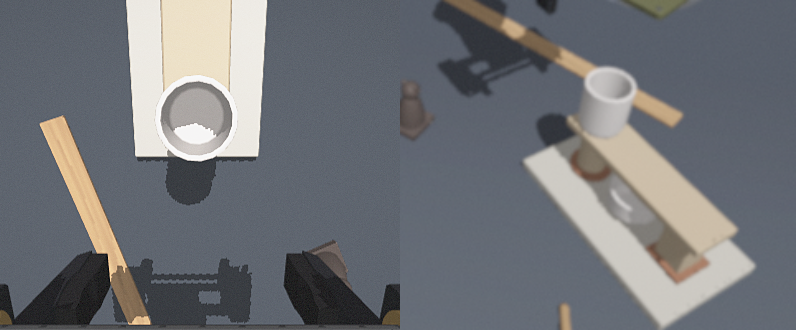

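The tumbler stands at (317,117) against an expected (316,117), the tier is upright and the gripper is clear.

```bash
python3 -c "
from plant import r
print(r.finish_job())"
```

```text
the job is handed in; nothing more can be done
None
```

The tier is built as asked, in the order asked, and I handed it in at about 42.6 s of the 136 s allowed. No verdict came back.

| Item | Last camera check |
|---|---|
| Bowl | rim within about 2 mm of the shelf's middle |
| Square post | about 1 mm off its tile's centre, in line with the shelf |
| Round post | about 0.5 mm off its tile's centre |
| Slab | centred and in line with the shelf to about 0.5 mm |
| Tumbler | rim within about 1 mm of the spot directly above the round post |

In the last pictures everything stood upright and the gripper was clear. Those are camera figures, and the calibration itself is only good to about 2 mm.

- **Figurine and short post:** the arm never went for either. Comparing the top view before and after showed only small differences there (mean 5.5 and 7.7 grey levels). I put that down to noise and shadow without viewing those spots again.
- **Contact and limits:** the highest wrist force I read was about 9 N, when the fingertips touched the bench while gripping the slab. The sixth joint read about 0.04 rad, its lower limit, at the bowl and square post grasps. I rounded that reading, so I can't fully rule out a slight pass.
- **Mended on the way:** the square post first touched down 1.6 mm off, so I lifted it and re-set it. My first tumbler measurement was wrong and I redid it before the grasp.

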